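# Hang the valve body on the spring scale

## Robot

A 7-joint arm with a two-finger parallel gripper is mounted at the origin on a cart in front of the work surface, level with it; the furniture and walls round the work are solid. World frame = base frame: x ahead of the robot, y to its left, z up, the work surface at z = 0. Lengths are in m, angles in rad, forces in N, time in s.
With the tool pointing down it reaches from about 0.425 to 0.875 m from the base axis. Payload 8.4 kg.
Tool frame: the origin (TCP) lies midway between the tips of the shut fingers; the grasp point (between the pads) lies 19 mm behind it; z points along the fingers, x is the direction in which the jaws open and shut, and the axes are right-handed (so a half turn about z gives the same grasp; the last joint's range is limited). The gripper opens to 87 mm and grips with 3 to 60 N. Pads are 19 mm wide; open, the fingers measure 117 mm over their backs; the gripper's body (75 mm by 190 mm) begins 51 mm behind the grasp point.
Start: joints at [1.022, 0.333, 0.04, 1.465, -0.013, 1.343, -0.059], TCP at [0.283, -0.585, 0.223] pointing down, gripper open.
Joint ranges: [-2.58, 2.58], [-0.38, 2.09], [-1.3, 1.39], [0.25, 2.4], [-1.5, 4.64], [0.08, 2.09], [-2.65, 2.65]. Speed limits (rad/s): [2.22, 2.22, 2.79, 2.79, 3.14, 3.14, 3.14].

## Interface

Orientations are given as a unit quaternion [w, x, y, z].
In Python, from rig import robot, snapshot, workorder gives the robot as it stands.
- The arm moves only by the tool move_arm, never from a script. Its argument "plan" is a list of rows, each an object with "travel": the shift along the tool's x, y, z in m, a list of three; "rot": the turn, a rotation vector about the tool's x, y, z in degrees, a list of three; "jaw": the closure in counts, from 0 (fully open) to 255 (shut). In form: [{"travel": [tx, ty, tz], "rot": [ax, ay, az], "jaw": jaw}, ...]. A call has 1 to 8 rows; each row shifts and turns the commanded pose from where the row before left it, along the tool's axes as they then stand; what a row does not reach is not made up. A row lasts 1/10 s, in which the tool goes at most 50 mm and 8.59 degrees, less where a joint would pass 70% of its speed; a pose out of reach is approached as far as the arm can. A call with a gripper value outside its range is refused whole. The fingers move at their own pace and stop on an object; the grip force is fixed at half the most. Time passes only in rows, so rows that do not move let the fingers close. It gives the time, the measured TCP pose, the force and the opening at its end, in the units of the state.
- robot.observe(): the state, without advancing time (a new reading comes with each control period).
- snapshot(name): name is "scene" or "top" or "wrist"; returns a dict with "pixels" (400x640x3 uint8, red, green, blue), "fx", "fy", "cx", "cy" (pixels), "position" and "attitude" of the camera in the world. Camera axes: x right, y up, looking along -z (the intrinsics and any distortion apply to the point x, -y, -z); pixel columns grow to the right and rows downward; lengths in m; the calibration is good to about 2 mm. A picture is of the moment at which its call begins. There is no depth.
- workorder.close_job(): hands the job in, once; it reports no verdict.
The state is a dict: "clock": time; "qpos": joint angles; "joint_vel": joint speeds; "joint_efforts": joint torques, N m; "tool_pos": TCP position; "ee_rot": TCP orientation; "contact_force": force on the tool from outside, world axes, zero at the start; "torque": the same for the moment, N m; "grip_width": finger opening in m.
Only numpy, scipy, OpenCV 4.12 (cv2) and the standard library are available. Lean on these libraries where they do the work, as an engineer would, in place of code of your own. Each camera call takes 0.05 s, during which the arm holds its last target.

## Task

Weigh the valve body: hang it by the window of its strap in the saddle of the spring scale's hook, let go of it, back the gripper away and wait until it has stopped bobbing and the scale stands still, hanging upright and free. Hang it on gently, never pulling the hook down to its bottom stop, and leave the angle bracket where it stands.

Things in the scene. Friction and masses are not known exactly. Their poses are not given: they have to be found in the camera images.
- valve_center (a point): Centre, 61 mm up, of a loose 122 mm tall valve body (0.25-0.45 kg): round grey barrel, round foot 62 mm across, two side ports along x. On top a flat steel strap, 10 mm thick (x), 44 mm wide (y), up to 61 mm above this point; grip its edges along y. Its window (30 mm wide in y, open along x) spans 7 to 43 mm above this point. Half a turn about z changes nothing.
- saddle (a point): Top of the bar, mid saddle, of the spring scale's hook: 8 mm steel bar from a fixed grey column 0.26 m tall, 110 mm behind (+x of this point), between tub and monitor. The saddle is a 16 mm flat; the bar behind is 12 mm higher; the upturned tip ends 25 mm ahead (-x), its top 14 mm above. Pass the window over the tip along +x, strap square to the bar, then lower. 204 mm above the worktop unloaded.
- hook (a joint): How far the hook is pulled straight down on its spring, in m: 0 unloaded, at the upper stop; 0.055 at the bottom stop. Spring 150 N/m, lightly damped: with the valve body hanging it comes to rest at about 0.015 to 0.03, some two seconds after it is let go.
- bracket_center (a point): Centre, 61 mm up, of the loose angle bracket, not to be moved: rectangular foot plate 76 x 60 mm, flat upright wall 60 mm wide with slanted ribs, and on top the same strap as on the valve body; 122 mm tall. It and the valve body stand side by side before the robot, in either order.

How it is judged:
At the end, for the whole second after the job is handed in: The valve body hangs in the hook's saddle by its strap's window (its centre 35 to 51 mm below the saddle point and within 20 mm of it sideways), upright within 10 degrees, the hook pulled down by more than 10 mm and still (slower than 10 mm/s), and the bracket is within 30 mm of where it stood (z of valve_center in the frame of saddle between -0.051 and -0.035 m and horizontal distance between valve_center and saddle below 0.02 m and angle between valve_center's own z axis and vertical below 0.17 rad and value of joint hook above 0.01 m and velocity of joint hook between -0.01 and 0.01 m/s and distance of bracket_center from where it was at the start of the episode below 0.03 m); the robot touches nothing.
It fails at once if the hook is pulled down to its bottom stop (beyond 50 mm) (value of joint hook above 0.05 m).
It fails at once if the angle bracket is moved by more than 30 mm (distance of bracket_center from where it was at the start of the episode above 0.03 m).
It also fails if it takes over 45 s, if anything falls off the work surface, if the arm or the gripper's body presses on something with over 40 N, if the wrist force passes 120 N, or if a joint passes its speed limit or range.

## Working session

There is one attempt and no reset: what is moved stays moved. The work goes in short steps, Python scripts to look and compute and a tool call to move; the robot and the scene stay as the last step left them, time stands still between calls to the robot, and variables do not carry over. Pictures are saved under pics/ and viewed, and the job is handed in when it is done.

Besides the shell and the picture viewer there is one more tool, called after "Call:" in YAML: its name, and indented under it one key for each argument. move_arm: Moves the arm, as the interface text tells. Its arguments: {"type":"object","properties":{"plan":{"type":"array","items":{"type":"object","properties":{"travel":{"type":"array","items":{"type":"number"}},"rot":{"type":"array","items":{"type":"number"}},"jaw":{"type":"number"}}}}},"required":["plan"]}

```bash
mkdir -p pics; ls; python3 - <<'E'
from rig import robot, snapshot, workorder
import cv2
o=robot.observe()
for k,v in o.items(): print(k,v)
for n in ["scene","top","wrist"]:
    s=snapshot(n); cv2.imwrite(f"pics/{n}0.png",s["pixels"][:,:,::-1])
    print({k:v for k,v in s.items() if k!="pixels"})
E
```

```text
pics
clock 0.0
qpos [ 1.02180198  0.33392216  0.03985325  1.4662623  -0.0134085   1.3433022
 -0.05847958]
joint_vel [-1.11110402e-03 -6.79812291e-06 -8.15934293e-04 -5.95046837e-04
 -4.32928497e-04  2.10511626e-04 -1.42829071e-03]
joint_efforts [-6.72102578e-04 -6.56364512e+01  1.33417524e+00 -4.03809071e+01
 -6.01508492e-02  4.45487921e-02  1.65803458e-04]
tool_pos [ 0.28239143 -0.58493316  0.2216561 ]
ee_rot [-3.91395111e-04  8.46994135e-01 -5.31601611e-01 -7.13857852e-04]
contact_force [-0.5919606  -0.56793535  0.4183888 ]
torque [-0.03959586  0.04062946 -0.05268096]
grip_width 0.0873890085452747
{'fx': 391.9908196358192, 'fy': 391.9908196358192, 'cx': 320.8120294866907, 'cy': 200.12264589830724, 'position': array([0.01654612, 0.35061961, 0.80167995]), 'attitude': array([-0.43667576, -0.16758074,  0.31638455,  0.82530709])}
{'fx': 487.4423987132742, 'fy': 487.4423987132742, 'cx': 323.50451747751407, 'cy': 191.50220850408473, 'position': array([0.32686214, 0.047309  , 1.01958341]), 'attitude': array([-0.70065089, -0.06390014,  0.0487735 ,  0.70896139])}
{'fx': 341.08208882656646, 'fy': 341.08208882656646, 'cx': 324.50569044684397, 'cy': 206.7088181694562, 'position': array([ 0.34337932, -0.5575944 ,  0.38317958]), 'attitude': array([ 0.8406753 , -0.10466914,  0.06555641, -0.52726821])}
```

View pics/scene0.png

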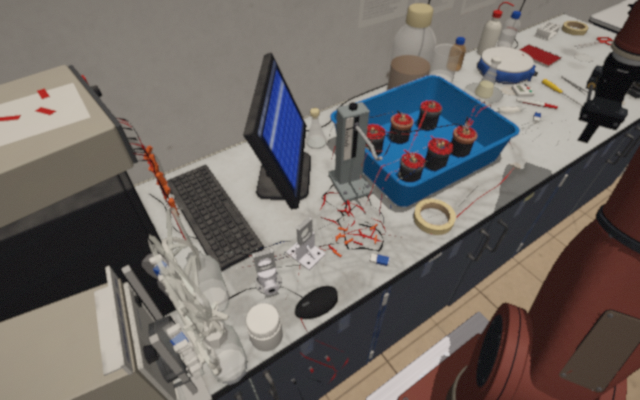

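View pics/top0.png

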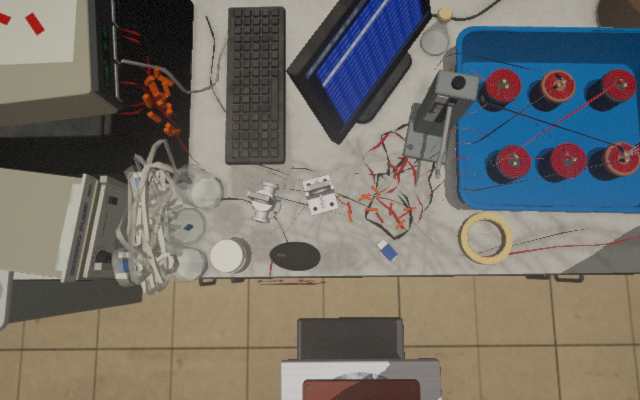

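View pics/wrist0.png

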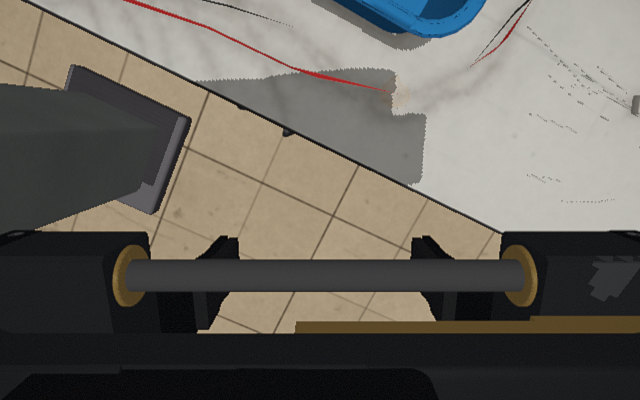

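The scene view shows the valve near (266,275), the bracket near (305,245) and the scale column near (350,150). In the top view the valve is at (263,203), the bracket at (320,195), and the hook runs down from the column to about (440,175). I'll zoom in next.

```bash
python3 - <<'E'
import cv2,numpy as np
t=cv2.imread("pics/top0.png"); s=cv2.imread("pics/scene0.png")
def z(im,x0,y0,w,h,f,name):
    cv2.imwrite(name,cv2.resize(im[y0:y0+h,x0:x0+w],None,fx=f,fy=f,interpolation=cv2.INTER_CUBIC))
z(t,235,160,110,80,7,"pics/t_obj.png")
z(t,390,60,100,130,4.5,"pics/t_hook.png")
z(s,240,210,100,100,6,"pics/s_obj.png")
z(s,320,90,80,120,5,"pics/s_hook.png")
E
```

```text
(no output)
```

View pics/t_obj.png

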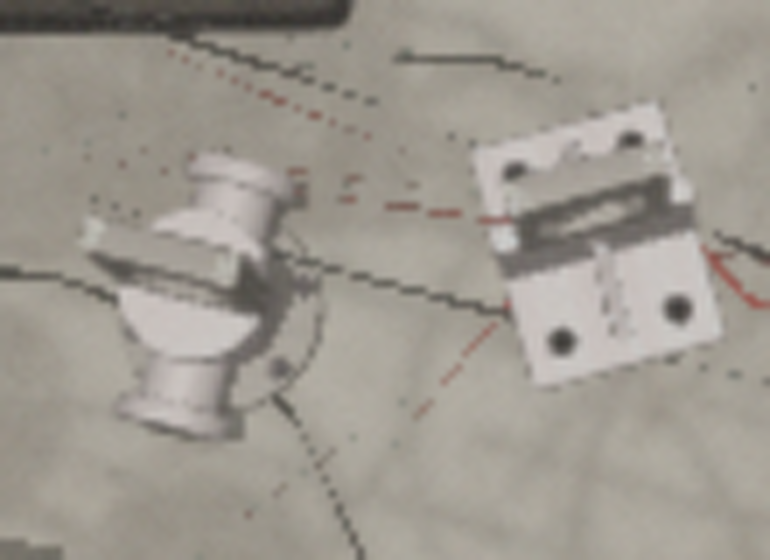

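View pics/t_hook.png

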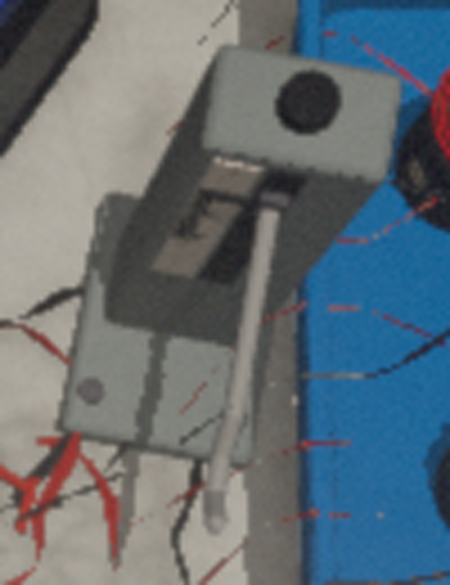

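View pics/s_obj.png

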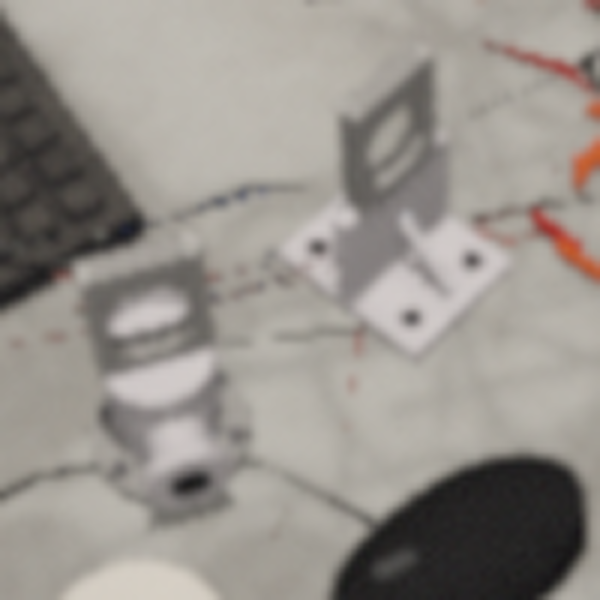

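View pics/s_hook.png

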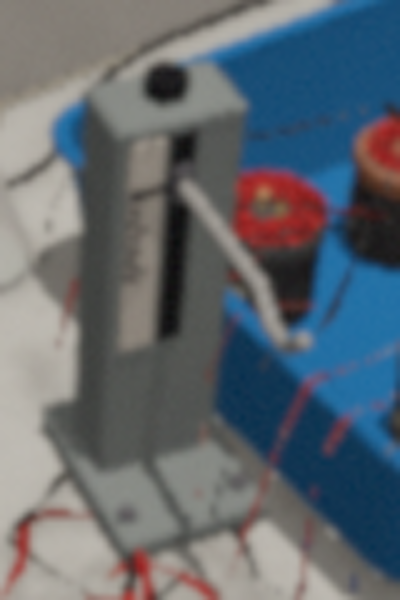

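```bash
cat > h.py <<'E'
import numpy as np, cv2
from scipy.spatial.transform import Rotation as R
CAM={'scene':dict(f=391.9908,cx=320.812,cy=200.1226,p=[0.01654612,0.35061961,0.80167995],q=[-0.43667576,-0.16758074,0.31638455,0.82530709]),
'top':dict(f=487.4424,cx=323.5045,cy=191.5022,p=[0.32686214,0.047309,1.01958341],q=[-0.70065089,-0.06390014,0.0487735,0.70896139])}
def ray(c,u,v):
    C=CAM[c] if isinstance(c,str) else c
    d=np.array([(u-C['cx'])/C['f'],-(v-C['cy'])/C['f'],-1.])
    q=C['q']; return np.array(C['p']),R.from_quat([q[1],q[2],q[3],q[0]]).apply(d)
def onz(c,u,v,z):
    p,d=ray(c,u,v); return p+d*(z-p[2])/d[2]
def tri(obs):
    A=np.zeros((3,3));b=np.zeros(3)
    for c,u,v in obs:
        p,d=ray(c,u,v);d=d/np.linalg.norm(d);M=np.eye(3)-np.outer(d,d);A+=M;b+=M@p
    x=np.linalg.solve(A,b)
    r=[]
    for c,u,v in obs:
        p,d=ray(c,u,v);d=d/np.linalg.norm(d);r.append(np.linalg.norm(np.cross(x-p,d)))
    return x,r
def proj(c,X):
    C=CAM[c] if isinstance(c,str) else c
    q=C['q'];x=R.from_quat([q[1],q[2],q[3],q[0]]).inv().apply(np.array(X)-C['p'])
    return C['cx']+C['f']*x[0]/-x[2],C['cy']-C['f']*x[1]/-x[2]
E
python3 - <<'E'
from h import *
np.set_printoptions(precision=4,suppress=True)
T=lambda x,y:(235+(x+.5)/7-.5,160+(y+.5)/7-.5)
S=lambda x,y:(240+(x+.5)/6-.5,210+(y+.5)/6-.5)
TH=lambda x,y:(390+(x+.5)/4.5-.5,60+(y+.5)/4.5-.5)
SH=lambda x,y:(320+(x+.5)/5-.5,90+(y+.5)/5-.5)
print('valve strap corners')
for p in [(95,217),(240,252),(235,292),(82,245)]: print(onz('top',*T(*p),.122))
for p in [(80,275),(205,255),(190,238)]: print('s',onz('scene',*S(*p),.122))
print('bracket')
for p in [(508,185),(660,140),(670,175),(518,212)]: print(onz('top',*T(*p),.122))
for p in [(345,115),(435,52)]: print('s',onz('scene',*S(*p),.122))
for p in [(472,152),(658,100),(722,335),(540,385)]: print('foot',onz('top',*T(*p),.004))
print('hook')
print('tip',onz('top',*TH(214,518),.216),onz('scene',*SH(302,340),.216), tri([('top',*TH(214,518)),('scene',*SH(302,340))]))
print('bar root',onz('top',*TH(268,205),.212),onz('scene',*SH(188,185),.212),tri([('top',*TH(268,205)),('scene',*SH(188,185))]))
print('bend',tri([('top',*TH(222,470)),('scene',*SH(266,290))]))
print('base corners'); 
for p in [(60,430),(250,465),(110,195)]: print(onz('top',*TH(*p),.012))
print('column top')
for p in [(222,48),(402,78),(388,185),(208,150)]: print(onz('top',*TH(*p),.26))
E
```

```text
valve strap corners
[0.4751 0.207  0.122 ]
[0.4651 0.168  0.122 ]
[0.4543 0.1693 0.122 ]
[0.4676 0.2104 0.122 ]
s [0.4738 0.2098 0.122 ]
s [0.4567 0.17   0.122 ]
s [0.4659 0.1708 0.122 ]
bracket
[0.4822 0.0963 0.122 ]
[0.4939 0.0556 0.122 ]
[0.4844 0.053  0.122 ]
[0.4749 0.0937 0.122 ]
s [0.4815 0.0974 0.122 ]
s [0.4878 0.0539 0.122 ]
foot [0.513  0.1137 0.004 ]
foot [0.5282 0.0571 0.004 ]
foot [0.4562 0.0388 0.004 ]
foot [0.4418 0.0935 0.004 ]
hook
tip [ 0.4821 -0.1263  0.216 ] [ 0.4831 -0.1259  0.216 ] (array([ 0.4823, -0.1258,  0.2166]), [np.float64(0.000499797201009227), np.float64(0.0004997972010092357)])
bar root [ 0.6041 -0.1534  0.212 ] [ 0.6041 -0.1559  0.212 ] (array([ 0.6028, -0.1535,  0.214 ]), [np.float64(0.0009588602802178887), np.float64(0.0009588602802178435)])
bend (array([ 0.4995, -0.1225,  0.2345]), [np.float64(0.004781723125552966), np.float64(0.004781723125552806)])
base corners
[ 0.5645 -0.1004  0.012 ]
[ 0.5464 -0.1883  0.012 ]
[ 0.6791 -0.1283  0.012 ]
column top
[ 0.6474 -0.1278  0.26  ]
[ 0.6347 -0.1921  0.26  ]
[ 0.5944 -0.1846  0.26  ]
[ 0.6087 -0.121   0.26  ]
```

```bash
cat > plan.py <<'E'
# print rows (tool axes) from the present pose through waypoints (x,y,z,tool-x heading deg)
from h import *
from rig import robot
def plan(wps,step=0.04,rstep=8.0,start=None):
    o=robot.observe(); p=np.array(o['tool_pos']); q=o['ee_rot']; r=R.from_quat([q[1],q[2],q[3],q[0]])
    print('clock %.2f'%o['clock'],'pos',p.round(4),'xdir',(r.as_matrix()[:,0]).round(3),'zdir',r.as_matrix()[:,2].round(3),'F',np.round(o['contact_force'],1),'w %.4f'%o['grip_width'])
    for w in wps:
        t=np.array(w[:3]); h=np.deg2rad(w[3])
        M=np.array([[np.cos(h),np.sin(h),0],[np.sin(h),-np.cos(h),0],[0,0,-1.]])
        rt=R.from_matrix(M); rv=(r.inv()*rt).as_rotvec(degrees=True)
        n=max(1,int(np.ceil(max(np.linalg.norm(t-p)/step,np.linalg.norm(rv)/rstep))))
        print('->',w,'rows',n)
        for i in range(n):
            d=r.inv().apply((t-p)/n); print('  ',d.round(3).tolist(),(rv/n).round(1).tolist())
            r=r*R.from_rotvec(rv/n,degrees=True)
        p=t; r=rt
E
python3 - <<'E'
from plan import *
plan([(0.2824,-.585,.34,-64.3),(0.36,-.40,.34,-75),(0.45,-.15,.34,-90),(.4655,.19,.24,-106)],step=.045)
for c,(u,v) in dict(top=(340,140)).items(): print(onz(c,u,v,.1))
E
```

```text
clock 0.15 pos [ 0.2825 -0.585   0.2219] xdir [ 0.435 -0.901 -0.001] zdir [-0.001  0.001 -1.   ] F [-0.3 -0.   1. ] w 0.0873
-> (0.2824, -0.585, 0.34, -64.3) rows 3
   [-0.0, 0.0, -0.039] [0.0, 0.0, 0.0]
   [-0.0, 0.0, -0.039] [0.0, 0.0, 0.0]
   [-0.0, 0.0, -0.039] [0.0, 0.0, 0.0]
-> (0.36, -0.4, 0.34, -75) rows 5
   [-0.027, -0.03, 0.0] [0.0, 0.0, 2.1]
   [-0.028, -0.029, 0.0] [0.0, 0.0, 2.1]
   [-0.029, -0.028, 0.0] [0.0, 0.0, 2.1]
   [-0.03, -0.027, 0.0] [0.0, 0.0, 2.1]
   [-0.031, -0.026, 0.0] [0.0, 0.0, 2.1]
-> (0.45, -0.15, 0.34, -90) rows 6
   [-0.036, -0.025, 0.0] [0.0, 0.0, 2.5]
   [-0.037, -0.024, 0.0] [0.0, 0.0, 2.5]
   [-0.038, -0.022, 0.0] [0.0, 0.0, 2.5]
   [-0.039, -0.02, 0.0] [0.0, 0.0, 2.5]
   [-0.04, -0.019, 0.0] [0.0, 0.0, 2.5]
   [-0.041, -0.017, 0.0] [0.0, 0.0, 2.5]
-> (0.4655, 0.19, 0.24, -106) rows 8
   [-0.042, -0.002, 0.012] [-0.0, -0.0, 2.0]
   [-0.043, -0.0, 0.013] [-0.0, -0.0, 2.0]
   [-0.043, 0.001, 0.013] [-0.0, -0.0, 2.0]
   [-0.042, 0.003, 0.013] [-0.0, -0.0, 2.0]
   [-0.042, 0.004, 0.013] [-0.0, -0.0, 2.0]
   [-0.042, 0.005, 0.013] [-0.0, -0.0, 2.0]
   [-0.042, 0.007, 0.013] [-0.0, -0.0, 2.0]
   [-0.042, 0.008, 0.013] [-0.0, -0.0, 2.0]
[0.5758466  0.03323454 0.1       ]
```

Call:
move_arm:
  plan:
    - {"travel":[0,0,-0.04],"rot":[0,0,0],"jaw":0}
    - {"travel":[0,0,-0.04],"rot":[0,0,0],"jaw":0}
    - {"travel":[0,0,-0.04],"rot":[0,0,0],"jaw":0}
    - {"travel":[-0.027,-0.03,0],"rot":[0,0,2.1],"jaw":0}
    - {"travel":[-0.028,-0.029,0],"rot":[0,0,2.1],"jaw":0}
    - {"travel":[-0.029,-0.028,0],"rot":[0,0,2.1],"jaw":0}
    - {"travel":[-0.03,-0.027,0],"rot":[0,0,2.1],"jaw":0}
    - {"travel":[-0.031,-0.026,0],"rot":[0,0,2.1],"jaw":0}

```text
clock: 0.95
tool_pos: [0.3599, -0.3971, 0.3424]
ee_rot: [0.0, 0.794, -0.607, -0.0]
contact_force: [0.3, 0.7, 1.1]
grip_width: 0.0871
```

Call:
move_arm:
  plan:
    - {"travel":[-0.036,-0.025,0],"rot":[0,0,2.5],"jaw":0}
    - {"travel":[-0.037,-0.024,0],"rot":[0,0,2.5],"jaw":0}
    - {"travel":[-0.038,-0.022,0],"rot":[0,0,2.5],"jaw":0}
    - {"travel":[-0.039,-0.02,0],"rot":[0,0,2.5],"jaw":0}
    - {"travel":[-0.04,-0.019,0],"rot":[0,0,2.5],"jaw":0}
    - {"travel":[-0.041,-0.017,0],"rot":[0,0,2.5],"jaw":0}
    - {"travel":[0,0,0],"rot":[0,0,0],"jaw":0}

```text
clock: 1.65
tool_pos: [0.4508, -0.1436, 0.3428]
ee_rot: [-0.001, 0.712, -0.703, -0.0]
contact_force: [-0.4, -0.8, 0.7]
grip_width: 0.0874
```

```bash
python3 - <<'E'
from rig import snapshot
import cv2,json
s=snapshot("wrist"); cv2.imwrite("pics/wrist1.png",s["pixels"][:,:,::-1])
json.dump(dict(f=s['fx'],cx=s['cx'],cy=s['cy'],p=list(s['position']),q=list(s['attitude'])),open('w1.json','w'))
from plan import *
plan([(.4655,.19,.24,-106)],step=.045)
E
```

```text
clock 1.70 pos [ 0.4499 -0.1471  0.3426] xdir [ 0.01 -1.   -0.  ] zdir [ 0.  0. -1.] F [0.3 0.  0.5] w 0.0870
-> (0.4655, 0.19, 0.24, -106) rows 8
   [-0.042, -0.002, 0.013] [-0.0, 0.0, 2.1]
   [-0.042, -0.001, 0.013] [-0.0, 0.0, 2.1]
   [-0.042, 0.001, 0.013] [-0.0, 0.0, 2.1]
   [-0.042, 0.002, 0.013] [-0.0, 0.0, 2.1]
   [-0.042, 0.004, 0.013] [-0.0, 0.0, 2.1]
   [-0.042, 0.005, 0.013] [-0.0, 0.0, 2.1]
   [-0.042, 0.007, 0.013] [-0.0, 0.0, 2.1]
   [-0.041, 0.008, 0.013] [-0.0, 0.0, 2.1]
```

View pics/wrist1.png

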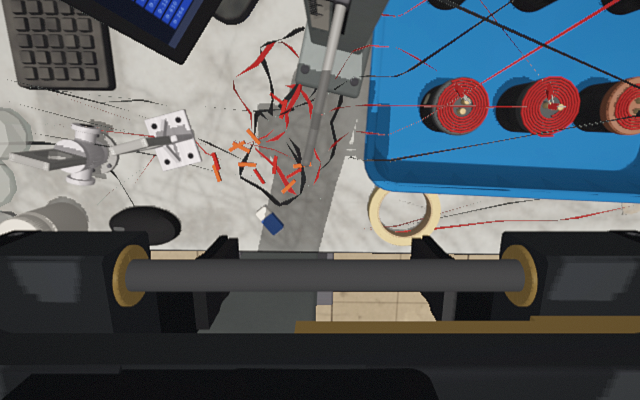

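The wrist view shows the hook bar running from about (345,20) down to about (312,165), the valve at (70,155) and the bracket at (170,140). I'll zoom on the hook.

```bash
python3 - <<'E'
import cv2
t=cv2.imread("pics/wrist1.png")
cv2.imwrite("pics/w1_hook.png",cv2.resize(t[80:220,260:400],None,fx=4,fy=4,interpolation=cv2.INTER_CUBIC))
E
```

```text
(no output)
```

View pics/w1_hook.png

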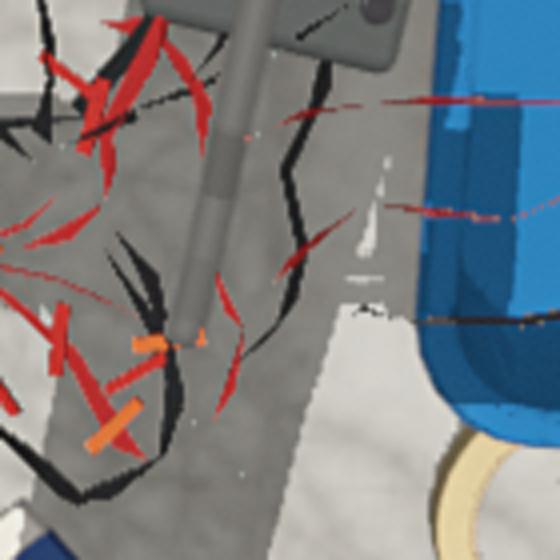

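```bash
python3 - <<'E'
from h import *; import json
np.set_printoptions(precision=4,suppress=True)
W=json.load(open('w1.json')); print(W['p'])
f=lambda x,y:(260+(x+.5)/4-.5,80+(y+.5)/4-.5)
print('flat start',onz(W,*f(222,196),.204)); print('slope top',onz(W,*f(232,135),.216))
print('tip end',onz(W,*f(184,345),.216))
print('bar far',onz(W,*f(262,5),.216))
T=lambda x,y:(390+(x+.5)/4.5-.5,60+(y+.5)/4.5-.5)
print('tip tri',tri([('top',*T(214,520)),(W,*f(187,335))]))
# valve strap in wrist later
E
```

```text
[0.5181514815754843, -0.1442218758175709, 0.5042616469254559]
flat start [ 0.5118 -0.1364  0.204 ]
slope top [ 0.5242 -0.1387  0.216 ]
tip end [ 0.4812 -0.1289  0.216 ]
bar far [ 0.5493 -0.1445  0.216 ]
tip tri (array([ 0.4827, -0.1286,  0.2071]), [np.float64(0.0005860434517760639), np.float64(0.0005860434517760779)])
```

Call:
move_arm:
  plan:
    - {"travel":[-0.042,-0.002,0.01],"rot":[0,0,2],"jaw":0}
    - {"travel":[-0.042,-0.001,0.01],"rot":[0,0,2],"jaw":0}
    - {"travel":[-0.042,0.001,0.01],"rot":[0,0,2],"jaw":0}
    - {"travel":[-0.042,0.002,0.01],"rot":[0,0,2],"jaw":0}
    - {"travel":[-0.042,0.004,0.01],"rot":[0,0,2],"jaw":0}
    - {"travel":[-0.042,0.0,0.01],"rot":[0,0,2],"jaw":0}
    - {"travel":[-0.042,0.0,0.01],"rot":[0,0,2],"jaw":0}
    - {"travel":[0,0,0],"rot":[0,0,2],"jaw":0}

```text
clock: 2.5
tool_pos: [0.4738, 0.1469, 0.2712]
ee_rot: [-0.0, -0.606, 0.796, 0.001]
contact_force: [0.5, -0.3, -0.0]
grip_width: 0.0871
```

```bash
python3 - <<'E'
from rig import snapshot
import cv2,json
s=snapshot("wrist"); cv2.imwrite("pics/wrist2.png",s["pixels"][:,:,::-1])
json.dump(dict(f=s['fx'],cx=s['cx'],cy=s['cy'],p=list(s['position']),q=list(s['attitude'])),open('w2.json','w'))
from plan import *
plan([(.4655,.189,.2,-106)],step=.045)
E
```

```text
clock 2.55 pos [0.4741 0.144  0.2716] xdir [-0.271 -0.963 -0.   ] zdir [-0.002  0.001 -1.   ] F [ 0.7 -0.4  0.6] w 0.0869
-> (0.4655, 0.189, 0.2, -106) rows 2
   [-0.02, 0.01, 0.036] [0.1, 0.0, 0.1]
   [-0.02, 0.01, 0.036] [0.1, 0.0, 0.1]
```

View pics/wrist2.png

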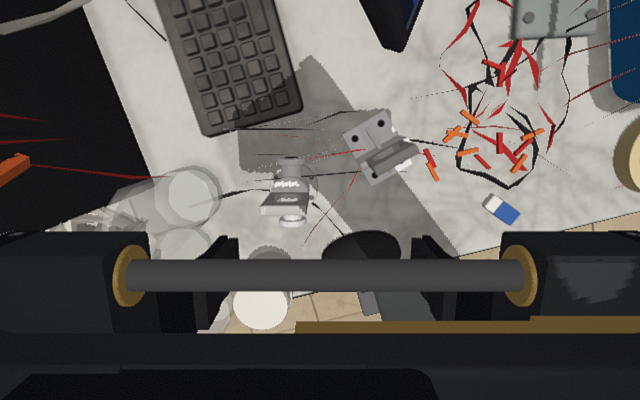

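The wrist view shows the valve strap at about (285,203), nearly level in the image, with the bracket at (380,150). I'll refine the strap position.

```bash
python3 - <<'E'
import cv2
t=cv2.imread("pics/wrist2.png")
cv2.imwrite("pics/w2_v.png",cv2.resize(t[140:240,240:350],None,fx=6,fy=6,interpolation=cv2.INTER_CUBIC))
E
```

```text
(no output)
```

View pics/w2_v.png

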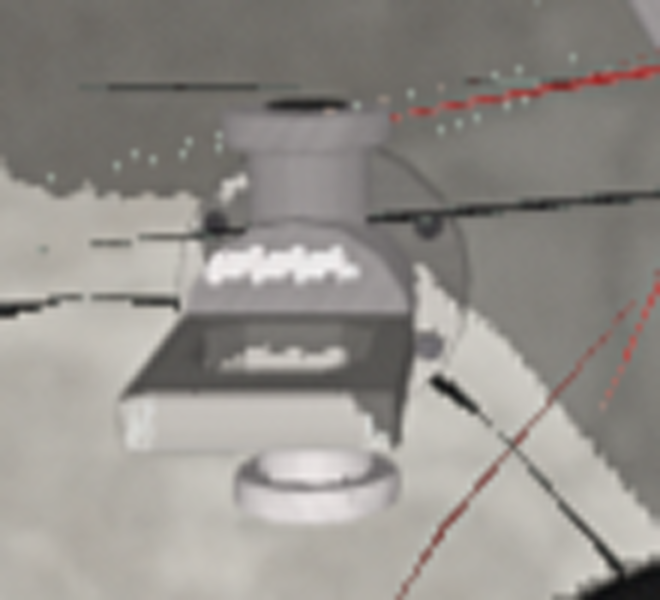

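```bash
python3 - <<'E'
from h import *; import json
np.set_printoptions(precision=4,suppress=True)
W=json.load(open('w2.json'))
f=lambda x,y:(240+(x+.5)/6-.5,140+(y+.5)/6-.5)
P=[onz(W,*f(x,y),.122) for x,y in [(124,392),(402,392),(400,446),(124,450)]]
print(np.array(P),np.mean(P,0)); 
for a,b in [(0,1),(3,2)]:
    d=P[b]-P[a]; print(np.rad2deg(np.arctan2(d[1],d[0])),np.linalg.norm(d))
from plan import *
plan([(.465,.189,.2,-106),(.465,.189,.083,-106)],step=.04)
E
```

```text
[[0.4808 0.2061 0.122 ]
 [0.4693 0.1642 0.122 ]
 [0.4609 0.1669 0.122 ]
 [0.4719 0.209  0.122 ]] [0.4707 0.1866 0.122 ]
-105.42830581696737 0.0434543399940267
-104.56811322241198 0.04346718870571688
clock 2.55 pos [0.4741 0.144  0.2716] xdir [-0.271 -0.963 -0.   ] zdir [-0.002  0.001 -1.   ] F [ 0.7 -0.4  0.6] w 0.0869
-> (0.465, 0.189, 0.2, -106) rows 3
   [-0.014, 0.007, 0.024] [0.0, 0.0, 0.1]
   [-0.014, 0.007, 0.024] [0.0, 0.0, 0.1]
   [-0.014, 0.007, 0.024] [0.0, 0.0, 0.1]
-> (0.465, 0.189, 0.083, -106) rows 3
   [0.0, 0.0, 0.039] [0.0, 0.0, 0.0]
   [0.0, 0.0, 0.039] [0.0, 0.0, 0.0]
   [0.0, 0.0, 0.039] [0.0, 0.0, 0.0]
```

```bash
python3 - <<'E'
import cv2,numpy as np
s=cv2.imread("pics/scene0.png");t=cv2.imread("pics/top0.png")
a=cv2.resize(s[220:390,140:300],None,fx=2.4,fy=2.4,interpolation=cv2.INTER_CUBIC)
b=cv2.resize(t[130:300,120:280],None,fx=2.4,fy=2.4,interpolation=cv2.INTER_CUBIC)
cv2.imwrite("pics/left.png",np.hstack([a,b]))
E
```

```text
(no output)
```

View pics/left.png

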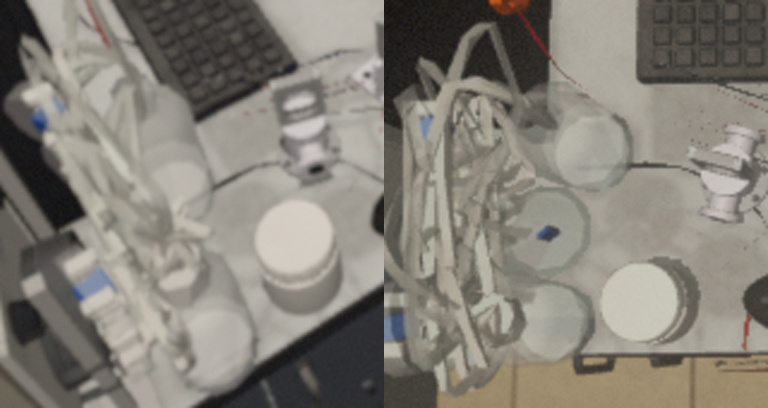

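```bash
python3 - <<'E'
from h import *
np.set_printoptions(precision=4,suppress=True)
g=lambda x,y:(120+(x-384+.5)/2.4-.5,130+(y+.5)/2.4-.5)
s=lambda x,y:(140+(x+.5)/2.4-.5,220+(y+.5)/2.4-.5)
for n,p in dict(c=(592,153),right=(631,153),low=(592,188),left=(555,153)).items(): print(n,onz('top',*g(*p),0.0))
for p in [(545,110)]:
    for z in (.05,.1,.15,.2,.25): print(z,onz('top',*g(*p),z))
print('scene circ'); 
for p in [(182,185),(212,190)]: print(onz('scene',*s(*p),0.))
for z in (.05,.1,.15,.2): print(z,onz('scene',*s(170,105),z))
E
python3 - <<'E'
import cv2,numpy as np
t=cv2.imread("pics/wrist2.png"); s=cv2.imread("pics/scene0.png")
a=cv2.resize(t[130:280,0:260],None,fx=3,fy=3,interpolation=cv2.INTER_CUBIC)
cv2.imwrite("pics/w2l.png",a)
E
```

```text
c [0.4902 0.3178 0.    ]
right [0.4898 0.2831 0.    ]
low [0.4589 0.317  0.    ]
left [0.4907 0.3509 0.    ]
0.05 [0.5197 0.3458 0.05  ]
0.1 [0.5098 0.3304 0.1   ]
0.15 [0.4998 0.315  0.15  ]
0.2 [0.4899 0.2996 0.2   ]
0.25 [0.48   0.2842 0.25  ]
scene circ
[0.504  0.3059 0.    ]
[0.4835 0.2849 0.    ]
0.05 [0.5566 0.2838 0.05  ]
0.1 [0.5207 0.2883 0.1   ]
0.15 [0.4848 0.2927 0.15  ]
0.2 [0.4488 0.2972 0.2   ]
```

View pics/w2l.png

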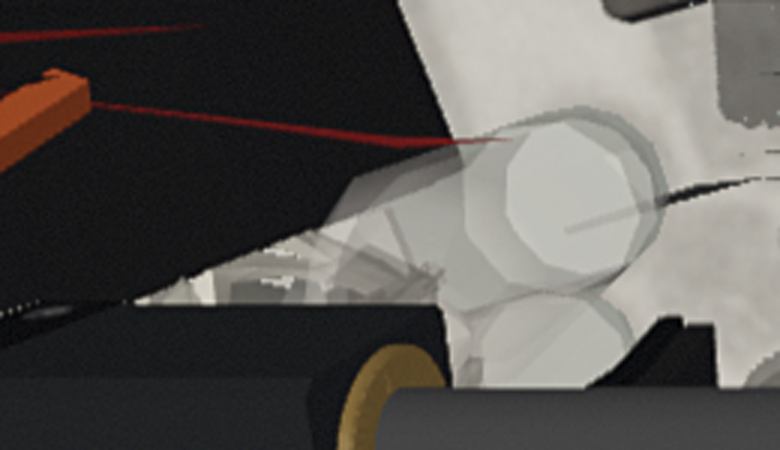

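```bash
python3 - <<'E'
from plan import *
plan([(.468,.188,.2,-105.2),(.468,.188,.094,-105.2)],step=.03)
E
```

```text
clock 2.55 pos [0.4741 0.144  0.2716] xdir [-0.271 -0.963 -0.   ] zdir [-0.002  0.001 -1.   ] F [ 0.7 -0.4  0.6] w 0.0869
-> (0.468, 0.188, 0.2, -105.2) rows 3
   [-0.014, 0.006, 0.024] [0.0, 0.0, -0.2]
   [-0.014, 0.006, 0.024] [0.0, 0.0, -0.2]
   [-0.014, 0.006, 0.024] [0.0, 0.0, -0.2]
-> (0.468, 0.188, 0.094, -105.2) rows 4
   [0.0, 0.0, 0.027] [0.0, 0.0, 0.0]
   [0.0, 0.0, 0.027] [0.0, 0.0, 0.0]
   [0.0, 0.0, 0.027] [0.0, 0.0, 0.0]
   [0.0, 0.0, 0.027] [0.0, 0.0, 0.0]
```

Call:
move_arm:
  plan:
    - {"travel":[-0.0135,0.006,0.024],"rot":[0,0,-0.5],"jaw":0}
    - {"travel":[-0.0135,0.006,0.024],"rot":[0,0,0],"jaw":0}
    - {"travel":[-0.0135,0.006,0.024],"rot":[0,0,0],"jaw":0}
    - {"travel":[0,0,0.02],"rot":[0,0,0],"jaw":0}
    - {"travel":[0,0,0.02],"rot":[0,0,0],"jaw":0}
    - {"travel":[0,0,0],"rot":[0,0,0],"jaw":0}

```text
clock: 3.15
tool_pos: [0.4669, 0.1838, 0.1582]
ee_rot: [-0.002, -0.607, 0.795, 0.001]
contact_force: [0.7, -0.2, -0.2]
grip_width: 0.0868
```

```bash
python3 - <<'E'
from rig import snapshot
import cv2,json
for n in ("wrist","top"):
    s=snapshot(n); cv2.imwrite(f"pics/{n}3.png",s["pixels"][:,:,::-1])
    if n=="top": cv2.imwrite("pics/top3z.png",cv2.resize(s["pixels"][110:290,150:400,::-1],None,fx=3,fy=3,interpolation=cv2.INTER_CUBIC))
from plan import *
plan([(.468,.188,.094,-105.2)],step=.02)
E
```

```text
clock 3.25 pos [0.4683 0.1851 0.1609] xdir [-0.264 -0.965  0.   ] zdir [-0. -0. -1.] F [-0.4 -0.5  0.1] w 0.0871
-> (0.468, 0.188, 0.094, -105.2) rows 4
   [-0.001, 0.0, 0.017] [0.0, -0.0, -0.0]
   [-0.001, 0.0, 0.017] [0.0, -0.0, -0.0]
   [-0.001, 0.0, 0.017] [0.0, -0.0, -0.0]
   [-0.001, 0.0, 0.017] [0.0, -0.0, -0.0]
```

View pics/wrist3.png

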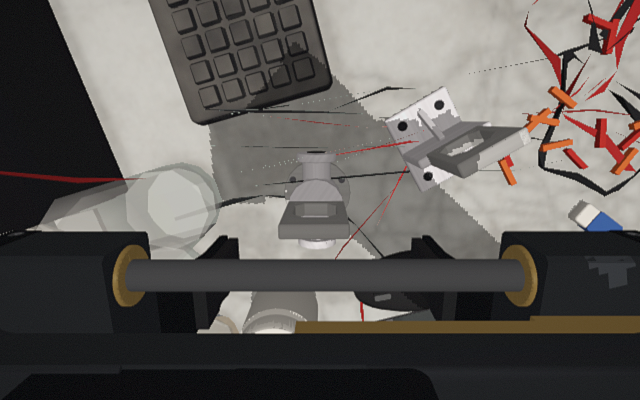

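View pics/top3z.png

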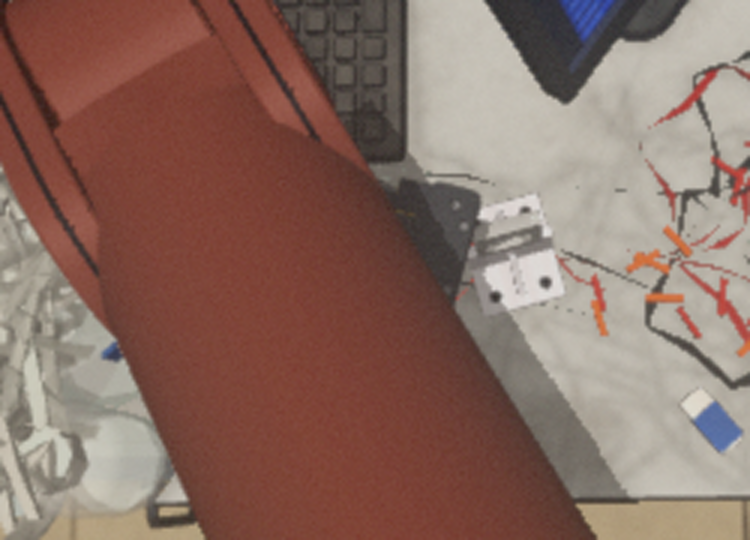

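The wrist view shows the strap top at about (315,232), between the fingers (centre at about 325), so it sits about 5 mm toward tool −x. I'll correct for that, descend and grip.

Call:
move_arm:
  plan:
    - {"travel":[-0.004,0.001,0.016],"rot":[0,0,0],"jaw":0}
    - {"travel":[0,0,0.017],"rot":[0,0,0],"jaw":0}
    - {"travel":[0,0,0.017],"rot":[0,0,0],"jaw":0}
    - {"travel":[0,0,0.016],"rot":[0,0,0],"jaw":0}
    - {"travel":[0,0,0],"rot":[0,0,0],"jaw":0}
    - {"travel":[0,0,0],"rot":[0,0,0],"jaw":0}

```text
clock: 3.85
tool_pos: [0.4687, 0.1903, 0.0958]
ee_rot: [0.001, -0.607, 0.795, -0.0]
contact_force: [0.9, -0.6, 1.0]
grip_width: 0.0871
```

```bash
python3 - <<'E'
from rig import snapshot
import cv2,json
for n in ("wrist","scene"):
    s=snapshot(n); cv2.imwrite(f"pics/{n}4.png",s["pixels"][:,:,::-1])
from plan import *
plan([])
E
```

```text
clock 3.95 pos [0.4689 0.1906 0.096 ] xdir [-0.263 -0.965 -0.001] zdir [ 0.002  0.    -1.   ] F [0.3 0.2 0.2] w 0.0872
```

View pics/wrist4.png

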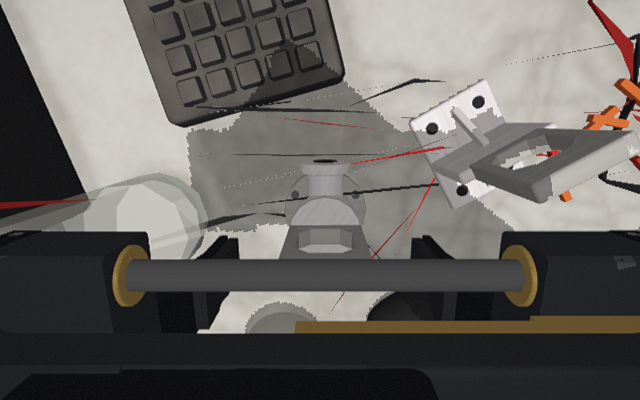

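View pics/scene4.png

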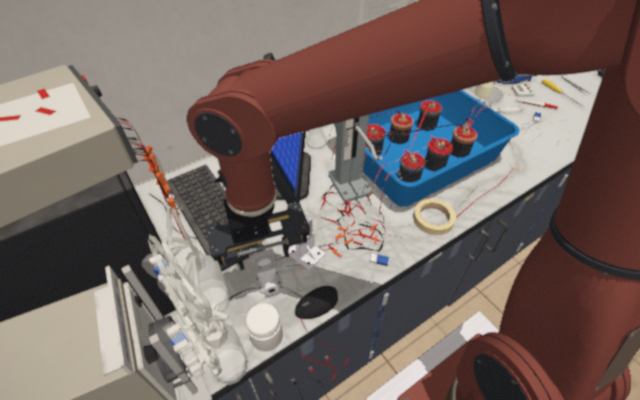

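The strap is now centred between the fingers (about 325) and hidden behind the bar. Closing the jaws.

Call:
move_arm:
  plan:
    - {"travel":[0,0,0],"rot":[0,0,0],"jaw":255}
    - {"travel":[0,0,0],"rot":[0,0,0],"jaw":255}
    - {"travel":[0,0,0],"rot":[0,0,0],"jaw":255}
    - {"travel":[0,0,0],"rot":[0,0,0],"jaw":255}
    - {"travel":[0,0,0],"rot":[0,0,0],"jaw":255}
    - {"travel":[0,0,0],"rot":[0,0,0],"jaw":255}

```text
clock: 4.55
tool_pos: [0.4679, 0.1905, 0.0945]
ee_rot: [-0.0, -0.607, 0.795, 0.0]
contact_force: [-0.3, -0.7, -0.8]
grip_width: 0.0472
```

Call:
move_arm:
  plan:
    - {"travel":[0,0,0],"rot":[0,0,0],"jaw":255}
    - {"travel":[0,0,0],"rot":[0,0,0],"jaw":255}
    - {"travel":[0,0,-0.01],"rot":[0,0,0],"jaw":255}
    - {"travel":[0,0,-0.02],"rot":[0,0,0],"jaw":255}
    - {"travel":[0,0,-0.03],"rot":[0,0,0],"jaw":255}
    - {"travel":[0,0,-0.03],"rot":[0,0,0],"jaw":255}
    - {"travel":[0,0,-0.03],"rot":[0,0,0],"jaw":255}
    - {"travel":[0,0,-0.03],"rot":[0,0,0],"jaw":255}

```text
clock: 5.35
tool_pos: [0.4674, 0.1905, 0.2462]
ee_rot: [-0.0, -0.607, 0.794, 0.0]
contact_force: [0.7, 0.5, -3.4]
grip_width: 0.0436
```

```bash
python3 - <<'E'
from rig import snapshot
import cv2,json
for n in ("wrist","scene"):
    s=snapshot(n); cv2.imwrite(f"pics/{n}5.png",s["pixels"][:,:,::-1])
    if n=="wrist": json.dump(dict(f=s['fx'],cx=s['cx'],cy=s['cy'],p=list(s['position']),q=list(s['attitude'])),open('w5.json','w'))
cv2.imwrite("pics/scene5z.png",cv2.resize(s["pixels"][170:330,170:370,::-1],None,fx=3.5,fy=3.5,interpolation=cv2.INTER_CUBIC))
from plan import *
plan([])
E
```

```text
clock 5.45 pos [0.4694 0.1916 0.2489] xdir [-0.262 -0.965 -0.003] zdir [ 0.006  0.002 -1.   ] F [-0.5  0.7 -3.7] w 0.0436
```

View pics/wrist5.png

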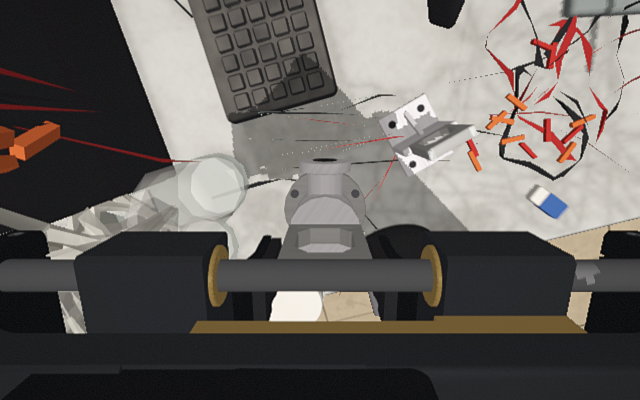

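View pics/scene5z.png

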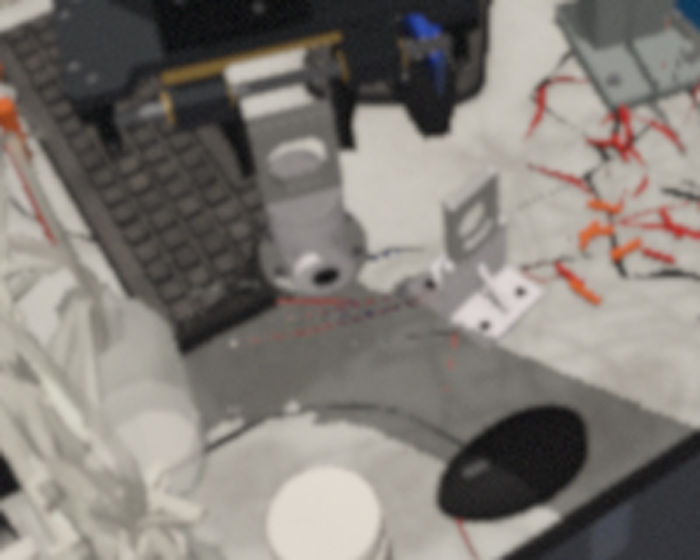

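```bash
python3 - <<'E'
from plan import *
plan([(.455,.16,.268,-105),(.431,-.116,.268,-102.5)],step=.035)
E
```

```text
clock 5.45 pos [0.4694 0.1916 0.2489] xdir [-0.262 -0.965 -0.003] zdir [ 0.006  0.002 -1.   ] F [-0.5  0.7 -3.7] w 0.0436
-> (0.455, 0.16, 0.268, -105) rows 2
   [0.017, 0.003, -0.01] [-0.2, 0.1, -0.1]
   [0.017, 0.003, -0.01] [-0.2, 0.1, -0.1]
-> (0.431, -0.116, 0.268, -102.5) rows 8
   [0.034, -0.006, 0.0] [0.0, 0.0, -0.3]
   [0.034, -0.006, 0.0] [0.0, 0.0, -0.3]
   [0.034, -0.006, 0.0] [0.0, 0.0, -0.3]
   [0.034, -0.005, 0.0] [0.0, 0.0, -0.3]
   [0.034, -0.005, 0.0] [0.0, 0.0, -0.3]
   [0.034, -0.005, 0.0] [0.0, 0.0, -0.3]
   [0.034, -0.005, 0.0] [0.0, 0.0, -0.3]
   [0.034, -0.005, 0.0] [0.0, 0.0, -0.3]
```

Call:
move_arm:
  plan:
    - {"travel":[0.014,0.006,-0.01],"rot":[0,0,-0.3],"jaw":255}
    - {"travel":[0.026,0.004,-0.01],"rot":[0,0,-0.3],"jaw":255}
    - {"travel":[0.034,-0.005,0],"rot":[0,0,-0.3],"jaw":255}
    - {"travel":[0.034,-0.005,0],"rot":[0,0,-0.3],"jaw":255}
    - {"travel":[0.034,-0.005,0],"rot":[0,0,-0.3],"jaw":255}
    - {"travel":[0.034,-0.005,0],"rot":[0,0,-0.3],"jaw":255}
    - {"travel":[0.034,-0.005,0],"rot":[0,0,-0.3],"jaw":255}
    - {"travel":[0.034,-0.005,0],"rot":[0,0,-0.3],"jaw":255}

```text
clock: 6.25
tool_pos: [0.4271, -0.052, 0.2639]
ee_rot: [-0.0, -0.624, 0.782, 0.0]
contact_force: [1.4, 0.3, -3.3]
grip_width: 0.0435
```

```bash
python3 - <<'E'
from plan import *
plan([(.431,-.116,.268,-102.5)],step=.035)
E
```

```text
clock 6.25 pos [ 0.4271 -0.052   0.2639] xdir [-0.222 -0.975  0.   ] zdir [-0.001  0.    -1.   ] F [ 1.4  0.3 -3.3] w 0.0435
-> (0.431, -0.116, 0.268, -102.5) rows 2
   [0.031, -0.009, -0.002] [0.0, -0.0, -0.2]
   [0.031, -0.009, -0.002] [0.0, -0.0, -0.2]
```

Call:
move_arm:
  plan:
    - {"travel":[0.03,-0.01,0],"rot":[0,0,0.3],"jaw":255}
    - {"travel":[0.022,-0.008,0],"rot":[0,0,0],"jaw":255}
    - {"travel":[0,0,0],"rot":[0,0,0],"jaw":255}
    - {"travel":[0,0,0],"rot":[0,0,0],"jaw":255}

```text
clock: 6.65
tool_pos: [0.4335, -0.1054, 0.2638]
ee_rot: [-0.0, -0.621, 0.784, 0.001]
contact_force: [0.2, 0.4, -3.0]
grip_width: 0.0438
```

```bash
python3 - <<'E'
from rig import snapshot
import cv2,json
for n in ("wrist","scene","top"):
    s=snapshot(n); cv2.imwrite(f"pics/{n}6.png",s["pixels"][:,:,::-1])
    if n=="wrist": json.dump(dict(f=s['fx'],cx=s['cx'],cy=s['cy'],p=list(s['position']),q=list(s['attitude'])),open('w6.json','w'))
    if n=="scene": cv2.imwrite("pics/scene6z.png",cv2.resize(s["pixels"][60:260,270:470,::-1],None,fx=3,fy=3,interpolation=cv2.INTER_CUBIC))
    if n=="top": cv2.imwrite("pics/top6z.png",cv2.resize(s["pixels"][60:260,350:550,::-1],None,fx=3,fy=3,interpolation=cv2.INTER_CUBIC))
from plan import *
plan([(.431,-.116,.268,-102.5)])
E
```

```text
clock 6.80 pos [ 0.4338 -0.1044  0.2643] xdir [-0.226 -0.974 -0.   ] zdir [-0.  0. -1.] F [-0.2 -0.1 -2.9] w 0.0433
-> (0.431, -0.116, 0.268, -102.5) rows 1
   [0.012, 0.0, -0.004] [0.0, 0.0, -0.5]
```

View pics/wrist6.png

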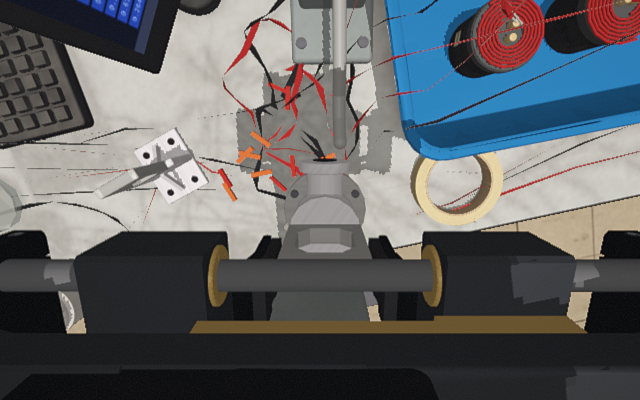

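View pics/scene6z.png

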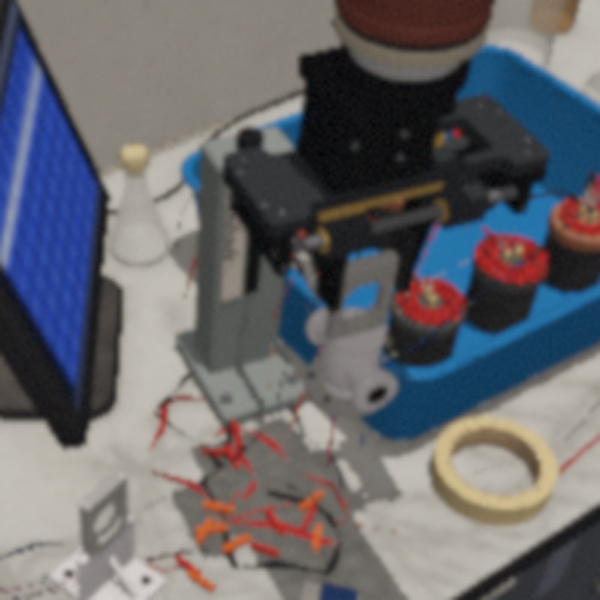

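View pics/top6z.png

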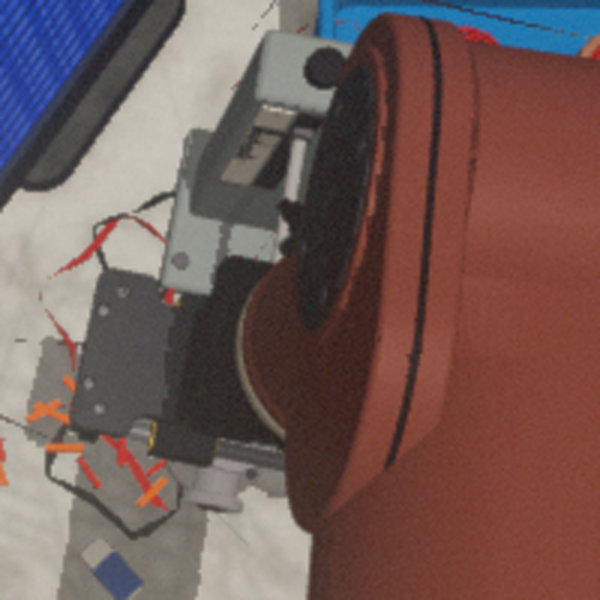

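The wrist view shows the hook bar from (335,0) to its tip at about (340,147), right of the gripper centre (about 325), so I need a lateral shift of about 10 mm. I'll measure it precisely.

```bash
python3 - <<'E'
import cv2
t=cv2.imread("pics/wrist6.png")
cv2.imwrite("pics/w6z.png",cv2.resize(t[0:180,270:400],None,fx=4,fy=4,interpolation=cv2.INTER_CUBIC)[120:720])
cv2.imwrite("pics/w6v.png",cv2.resize(t[150:340,240:410],None,fx=3,fy=3,interpolation=cv2.INTER_CUBIC))
E
```

```text
(no output)
```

View pics/w6z.png

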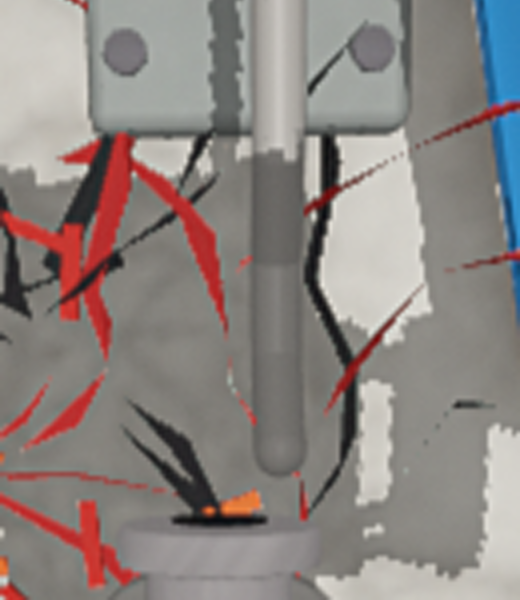

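View pics/w6v.png

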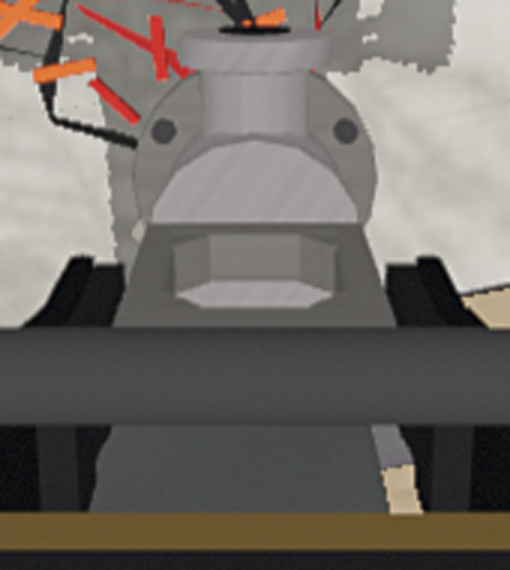

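```bash
python3 - <<'E'
from h import *; import json
np.set_printoptions(precision=4,suppress=True)
W=json.load(open('w6.json'))
f=lambda x,y:(270+(x+.5)/4-.5,(y+120.5)/4-.5)
tcp=np.array([.4338,-.1044]); tx=np.array([-.226,-.974]);ty=np.array([-.974,.226])
print('cam rel', (np.array(W['p'])[:2]-tcp)@tx,(np.array(W['p'])[:2]-tcp)@ty)
for n,(x,y,z) in dict(tip=(280,472,.212),tipc=(280,440,.218),b350=(279,350,.204),b350h=(279,350,.216),b265=(279,265,.204),b265h=(279,265,.216),b150=(279,150,.216),far=(278,5,.216)).items():
    P=onz(W,*f(x,y),z); d=P[:2]-tcp; print(n,P,'in tool x,y',d@tx,d@ty)
g=lambda x,y:(240+(x+.5)/3-.5,150+(y+.5)/3-.5)
# strap lower front edge at window bottom etc. z estimates, tool frame
for n,(x,y,z) in dict(strapL=(147,224,.235),strapR=(362,224,.235),portL=(180,55,.22),portR=(330,55,.22)).items():
    P=onz(W,*g(x,y),z); d=P[:2]-tcp; print(n,P,d@tx,d@ty)
E
```

```text
cam rel 0.002175417036000534 -0.06784397853517822
tip [ 0.4813 -0.1275  0.212 ] in tool x,y 0.011760794092341844 -0.05152093799173797
tipc [ 0.4864 -0.1284  0.218 ] in tool x,y 0.01144547079515649 -0.05669758282669817
b350 [ 0.4991 -0.1317  0.204 ] in tool x,y 0.011781646229860804 -0.06980736897172779
b350h [ 0.4992 -0.1311  0.216 ] in tool x,y 0.011260338886488102 -0.06970082041538736
b265 [ 0.5115 -0.1344  0.204 ] in tool x,y 0.011661503280868808 -0.08250738452493007
b265h [ 0.5109 -0.1337  0.216 ] in tool x,y 0.011146715811246754 -0.08171163615509122
b150 [ 0.5262 -0.1371  0.216 ] in tool x,y 0.010998159359871642 -0.09741517314016993
far [ 0.5448 -0.1411  0.216 ] in tool x,y 0.01067898000945596 -0.11637052251276236
strapL [ 0.4469 -0.0884  0.235 ] -0.018531222571024058 -0.009168233366726975
strapR [ 0.4374 -0.1291  0.235 ] 0.02321808969927269 -0.009100212502102953
portL [ 0.4756 -0.1012  0.22  ] -0.012574671530015735 -0.04002616465067345
portR [ 0.4688 -0.1306  0.22  ] 0.017573745014500913 -0.0399836629770767
```

Call:
move_arm:
  plan:
    - {"travel":[0.009,0.005,0],"rot":[0,0,-0.7],"jaw":255}
    - {"travel":[0,0,0.015],"rot":[0,0,0],"jaw":255}
    - {"travel":[0,0,0.016],"rot":[0,0,0],"jaw":255}
    - {"travel":[0,0,0.016],"rot":[0,0,0],"jaw":255}
    - {"travel":[0,0,0],"rot":[0,0,0],"jaw":255}
    - {"travel":[0,0,0],"rot":[0,0,0],"jaw":255}

```text
clock: 7.4
tool_pos: [0.4271, -0.1126, 0.2179]
ee_rot: [-0.0, -0.627, 0.779, 0.0]
contact_force: [0.4, 0.8, -2.0]
grip_width: 0.0438
```

```bash
cat > look.py <<'E'
import sys
from rig import snapshot
import cv2,json
k=sys.argv[1]
for n in ("wrist","scene"):
    s=snapshot(n); cv2.imwrite(f"pics/{n}{k}.png",s["pixels"][:,:,::-1])
    if n=="wrist": json.dump(dict(f=s['fx'],cx=s['cx'],cy=s['cy'],p=list(s['position']),q=list(s['attitude'])),open(f'w{k}.json','w'))
    if n=="scene": cv2.imwrite(f"pics/scene{k}z.png",cv2.resize(s["pixels"][90:210,320:420,::-1],None,fx=5,fy=5,interpolation=cv2.INTER_CUBIC))
from plan import *
plan([])
E
python3 look.py 7
```

```text
clock 7.50 pos [ 0.4276 -0.1129  0.2185] xdir [-0.215 -0.977  0.   ] zdir [ 0.001 -0.    -1.   ] F [ 0.2  0.2 -3.4] w 0.0435
```

View pics/wrist7.png

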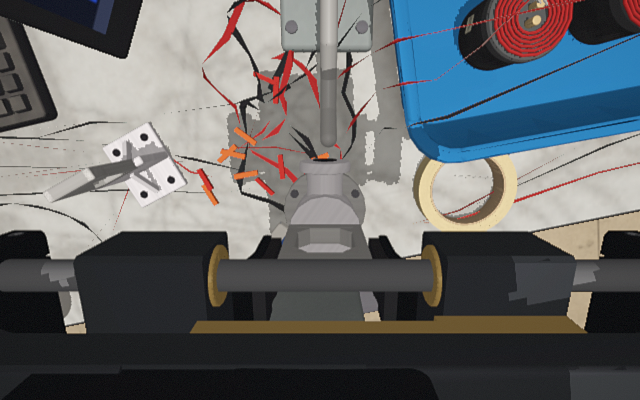

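View pics/scene7z.png

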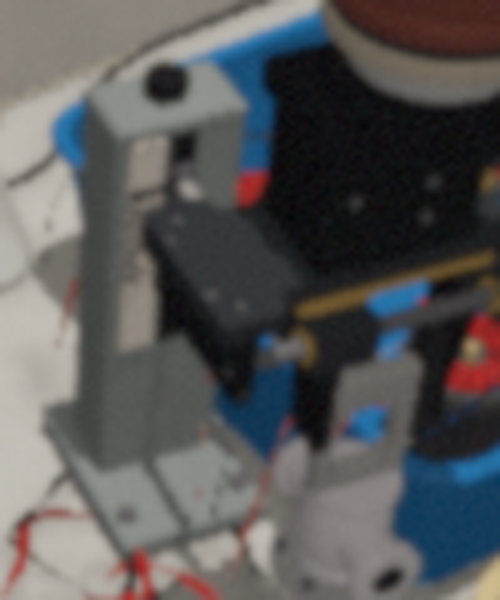

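```bash
python3 - <<'E'
from h import *
c=np.array([.4265,-.1129]); d=np.array([.977,-.215]); w=np.array([.215,.977]); zc=.2185-.0345
for n,(a,b,z) in dict(topL=(-.005,.022,.061),topR=(-.005,-.022,.061),wtl=(-.005,.015,.043),wtr=(-.005,-.015,.043),wbl=(-.005,.015,.007),wbr=(-.005,-.015,.007)).items():
    X=[*(c+a*d+b*w),zc+z]; u,v=proj('scene',X); print(n,((u-320+.5)*5,(v-90+.5)*5), X[2])
E
python3 - <<'E'
import cv2
t=cv2.imread("pics/scene7.png")
cv2.imwrite("pics/s7zz.png",cv2.resize(t[150:215,365:420],None,fx=10,fy=10,interpolation=cv2.INTER_CUBIC)[:600])
E
```

```text
topL (np.float64(332.91292645754794), np.float64(396.9579190750588)) 0.245
topR (np.float64(426.55452823983296), np.float64(369.85368281372405)) 0.245
wtl (np.float64(342.4289897277518), np.float64(423.9276238165603)) 0.22699999999999998
wtr (np.float64(405.2928505379211), np.float64(405.4647179974568)) 0.22699999999999998
wbl (np.float64(331.8528310039895), np.float64(483.62256543853164)) 0.191
wbr (np.float64(392.8419311047432), np.float64(465.2175281594498)) 0.191
```

View pics/s7zz.png

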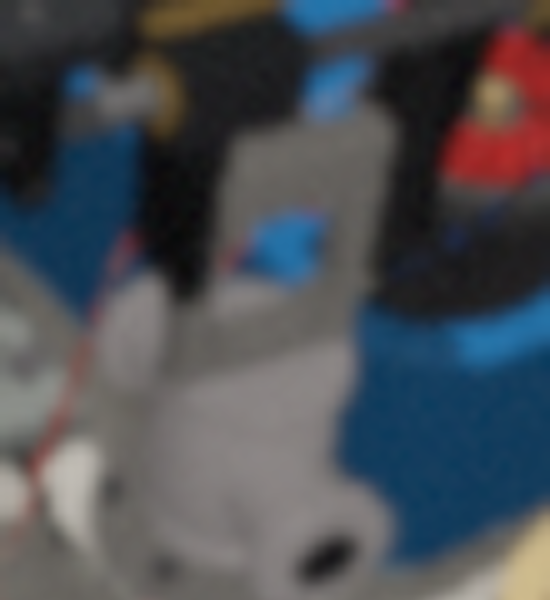

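```bash
cat > ov.py <<'E'
from h import *
def ov(cam,img,c,head,tz,crop,f,out):
    im=cv2.imread(img);x0,y0,w,h=crop
    z=cv2.resize(im[y0:y0+h,x0:x0+w],None,fx=f,fy=f,interpolation=cv2.INTER_CUBIC)
    hh=np.deg2rad(head); wv=-np.array([np.cos(hh),np.sin(hh)]); d=np.array([wv[1],-wv[0]]); zc=tz-.0345
    def P(a,b,zz): 
        u,v=proj(cam,[*(np.array(c)+a*d+b*wv),zz]); return int((u-x0+.5)*f),int((v-y0+.5)*f)
    def poly(pts,col): cv2.polylines(z,[np.array(pts)],True,col,1)
    poly([P(-.005,b,zc+q) for b,q in [(-.022,.061),(.022,.061),(.022,.0),(-.022,.0)]],(0,0,255))
    poly([P(-.005,b,zc+q) for b,q in [(-.015,.043),(.015,.043),(.015,.007),(-.015,.007)]],(0,255,255))
    poly([P(.031*np.cos(t),.031*np.sin(t),zc-.061) for t in np.linspace(0,6.28,30)],(0,255,0))
    cv2.circle(z,P(0,0,tz),3,(255,0,255),-1)
    cv2.imwrite(out,z); return z
E
python3 - <<'E'
from ov import *
a=ov('scene','pics/scene5.png',(.4680,.1916),-105.2,.2489,(220,180,70,90),6,'pics/o5.png')
b=ov('scene','pics/scene7.png',(.4276,-.1129),-102.4,.2185,(360,140,60,90),6,'pics/o7.png')
cv2.imwrite('pics/o57.png',np.hstack([a,b]))
E
```

```text
(no output)
```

View pics/o57.png

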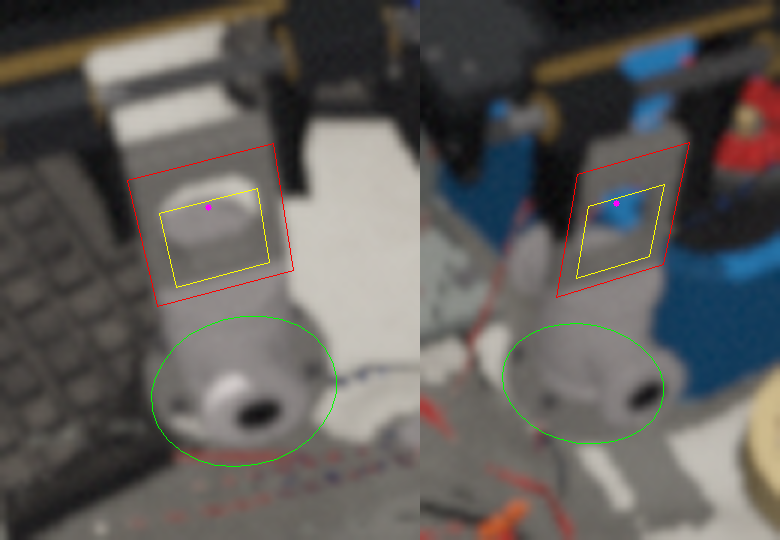

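```bash
python3 - <<'E'
from ov import *
a=ov('scene','pics/scene0.png',(.4660,.1890),-105.2,.0955,(235,230,65,80),6,'pics/o0.png')
b=ov('top','pics/top0.png',(.4660,.1890),-105.2,.0955,(230,170,65,80),6,'pics/o0t.png')
cv2.imwrite('pics/o0.png',np.hstack([a,b]))
E
```

```text
(no output)
```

View pics/o0.png

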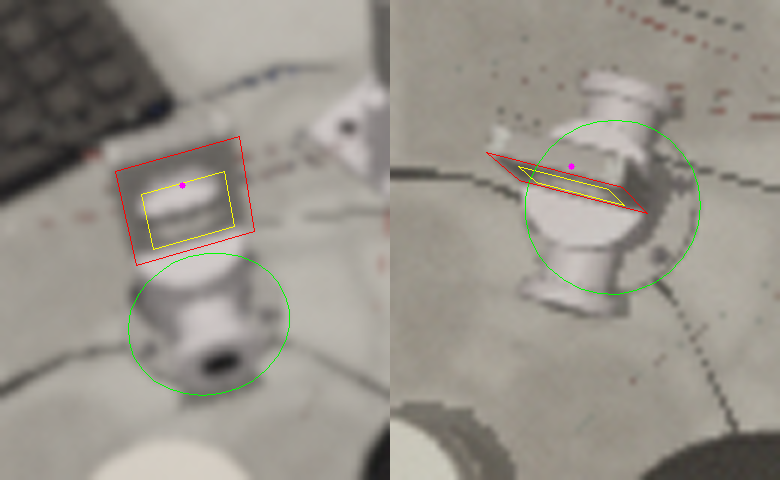

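```bash
python3 - <<'E'
from ov import *
import json
W5=json.load(open('w5.json'))
a=ov(W5,'pics/wrist5.png',(.4680,.1916),-105.2,.2489,(240,140,170,170),4,'pics/o5w.png')
cv2.imwrite('pics/o5w.png',a[:600])
a=ov('scene','pics/scene5.png',(.4680,.1916),-105.2,1.2489,(225,180,65,75),8,'pics/o5.png')
E
```

```text
(no output)
```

View pics/o5w.png

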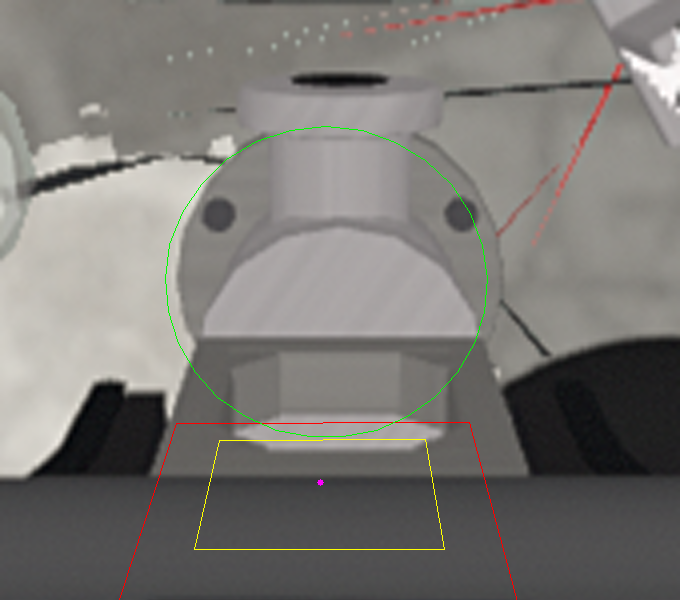

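View pics/o5.png

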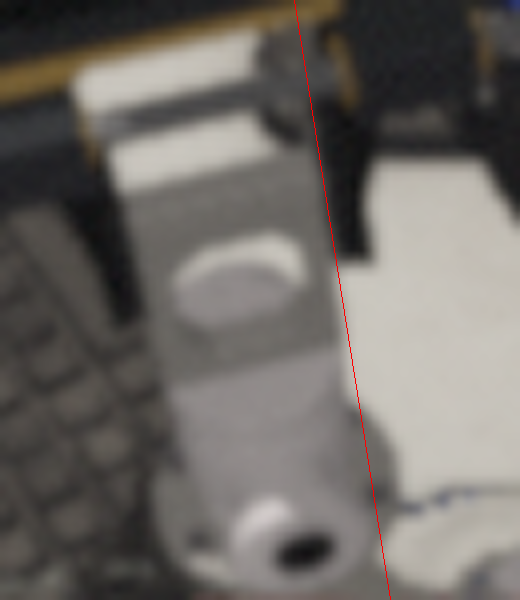

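Call:
move_arm:
  plan:
    - {"travel":[0.002,0,0.002],"rot":[0,0,0],"jaw":255}
    - {"travel":[0,-0.012,0],"rot":[0,0,0],"jaw":255}
    - {"travel":[0,-0.012,0],"rot":[0,0,0],"jaw":255}
    - {"travel":[0,-0.012,0],"rot":[0,0,0],"jaw":255}
    - {"travel":[0,0,0],"rot":[0,0,0],"jaw":255}
    - {"travel":[0,0,0],"rot":[0,0,0],"jaw":255}

```text
clock: 8.1
tool_pos: [0.462, -0.1227, 0.2152]
ee_rot: [-0.0, -0.626, 0.779, 0.001]
contact_force: [-0.2, -0.2, -3.0]
grip_width: 0.0435
```

```bash
python3 look.py 8; python3 - <<'E'
import cv2
t=cv2.imread("pics/wrist8.png")
cv2.imwrite("pics/w8z.png",cv2.resize(t[80:280,240:410],None,fx=3,fy=3,interpolation=cv2.INTER_CUBIC))
t=cv2.imread("pics/scene8.png")
cv2.imwrite("pics/s8z.png",cv2.resize(t[140:200,355:415],None,fx=10,fy=10,interpolation=cv2.INTER_CUBIC))
E
```

```text
clock 8.20 pos [ 0.4615 -0.1228  0.2153] xdir [-0.215 -0.977 -0.   ] zdir [-0.001  0.    -1.   ] F [ 0.1  0.2 -4.1] w 0.0436
```

View pics/w8z.png

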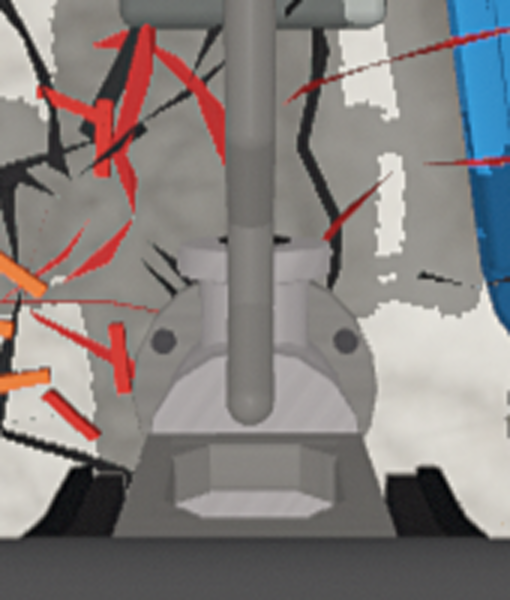

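View pics/s8z.png

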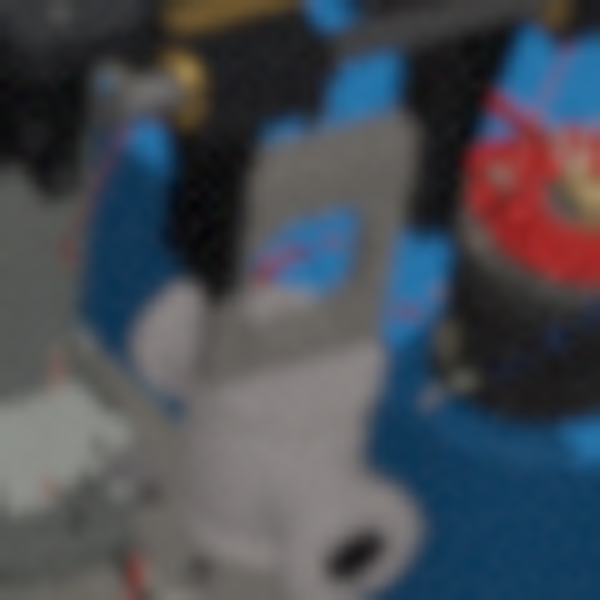

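```bash
python3 - <<'E'
from h import *; import json
W=json.load(open('w8.json'))
tcp=np.array([.4615,-.1228]); tx=np.array([-.215,-.977]);ty=np.array([-.977,.215])
p=np.array(W['p']); print('cam',(p[:2]-tcp)@tx,(p[:2]-tcp)@ty,p[2]); 
q=W['q']; print('fwd',R.from_quat([q[1],q[2],q[3],q[0]]).apply([0,0,-1]))
g=lambda x,y:(240+(x+.5)/3-.5,80+(y+.5)/3-.5)
for n,(x,y) in dict(junction=(255,434),wbot=(255,443),hexbot=(255,490),through=(255,518)).items():
    pp,d=ray(W,*g(x,y))
    for s in (-.009,-.005,-.001):
        k=(s-(pp[:2]-tcp)@ty)/(d[:2]@ty); print(n,s,'z rel tcp',(pp+k*d)[2]-.2153)
for n,(x,y,z) in dict(tipend=(250,425,.212),tiptop=(250,412,.218),flat=(250,225,.204)).items():
    P=onz(W,*g(x,y),z); d=P[:2]-tcp; print(n,P,d@tx,d@ty)
# width-derived depth
for y,xl,xr in [(434,147,362),(530,116,393)]:
    print('depth from width',.044*W['f']/((xr-xl)/3))
E
```

```text
cam 0.0008598924806350257 -0.06835437264130674 0.37657060540996756
fwd [-0.23944968  0.05117861 -0.96955897]
junction -0.009 z rel tcp -0.031218495396806822
junction -0.005 z rel tcp -0.04419068883367683
junction -0.001 z rel tcp -0.05716288227054689
wbot -0.009 z rel tcp -0.025388507032672786
wbot -0.005 z rel tcp -0.03796780686425674
wbot -0.001 z rel tcp -0.0505471066958407
hexbot -0.009 z rel tcp 0.00041495460042248467
hexbot -0.005 z rel tcp -0.010425402640425546
hexbot -0.001 z rel tcp -0.02126575988127355
through -0.009 z rel tcp 0.01287054537310961
through -0.005 z rel tcp 0.0028695932320650652
through -0.001 z rel tcp -0.007131358908979452
tipend [ 0.48015413 -0.12727129  0.212     ] 0.0003578134908718073 -0.019186410340419173
tiptop [ 0.48403214 -0.12814453  0.218     ] 0.00037719546436527533 -0.02316297831147468
flat [ 0.51193404 -0.13425748  0.204     ] 0.0003506362164795516 -0.051737417257272114
depth from width 0.20940853825631056
depth from width 0.16253731308702807
```

The wrist view has the bar lined up with the window's middle. Measured relative to the TCP, the window spans −0.026 to +0.012 m and the hook tip −0.019 to +0.003 m, so it should pass. The saddle is about 40 mm ahead, so I'll advance gently.

Call:
move_arm:
  plan:
    - {"travel":[0,-0.006,0],"rot":[0,0,0],"jaw":255}
    - {"travel":[0,-0.006,0],"rot":[0,0,0],"jaw":255}
    - {"travel":[0,-0.006,0],"rot":[0,0,0],"jaw":255}
    - {"travel":[0,0,0],"rot":[0,0,0],"jaw":255}

```text
clock: 8.6
tool_pos: [0.4801, -0.1268, 0.2155]
ee_rot: [0.0, -0.626, 0.779, 0.0]
contact_force: [0.4, 1.0, -3.3]
grip_width: 0.0432
```

```bash
python3 look.py 9; python3 - <<'E'
import cv2,numpy as np
t=cv2.imread("pics/wrist9.png")
a=cv2.resize(t[120:280,240:400],None,fx=2.5,fy=2.5,interpolation=cv2.INTER_CUBIC)
t=cv2.imread("pics/scene9.png")
b=cv2.resize(t[140:190,355:405],None,fx=8,fy=8,interpolation=cv2.INTER_CUBIC)
cv2.imwrite("pics/c9.png",np.hstack([a,b]))
E
```

```text
clock 8.70 pos [ 0.4794 -0.1266  0.2154] xdir [-0.215 -0.977 -0.   ] zdir [-0.  0. -1.] F [ 0.5 -0.5 -3.2] w 0.0437
```

View pics/c9.png

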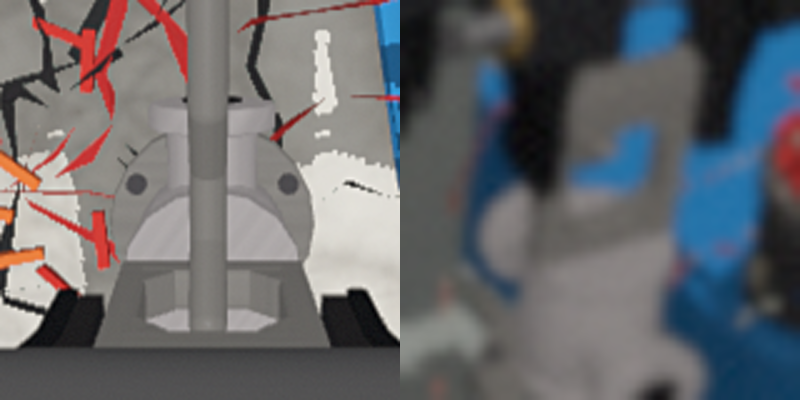

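The tip is entering the window with no contact force. In the left crop the bar enters the window centrally, and in the right crop the tip is visible inside the opening. Continuing to the saddle.

Call:
move_arm:
  plan:
    - {"travel":[0,-0.006,0],"rot":[0,0,0],"jaw":255}
    - {"travel":[0,-0.006,0],"rot":[0,0,0],"jaw":255}
    - {"travel":[0,-0.005,0],"rot":[0,0,0],"jaw":255}
    - {"travel":[0,-0.005,0],"rot":[0,0,0],"jaw":255}
    - {"travel":[0,0,0],"rot":[0,0,0],"jaw":255}

```text
clock: 9.2
tool_pos: [0.5014, -0.1315, 0.2154]
ee_rot: [0.0, -0.626, 0.779, 0.0]
contact_force: [0.4, 0.1, -3.7]
grip_width: 0.0437
```

```bash
python3 look.py 10; python3 - <<'E'
import cv2,numpy as np
t=cv2.imread("pics/wrist10.png")
a=cv2.resize(t[120:280,240:400],None,fx=2.5,fy=2.5,interpolation=cv2.INTER_CUBIC)
t=cv2.imread("pics/scene10.png")
b=cv2.resize(t[135:185,350:400],None,fx=8,fy=8,interpolation=cv2.INTER_CUBIC)
cv2.imwrite("pics/c10.png",np.hstack([a,b]))
E
```

```text
clock 9.30 pos [ 0.5008 -0.1314  0.2154] xdir [-0.215 -0.977 -0.   ] zdir [-0.  0. -1.] F [-0.9  0.3 -3.4] w 0.0436
```

View pics/c10.png

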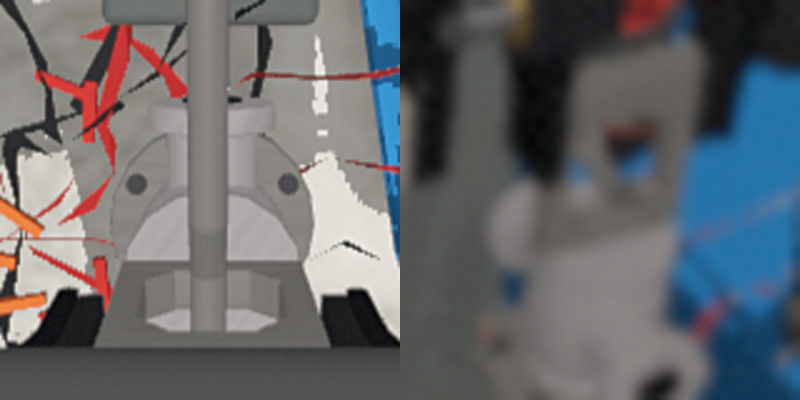

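The strap is over the saddle with no contact force. In the left crop the slope's start lies just ahead of the strap face. Lowering now while watching the vertical force.

Call:
move_arm:
  plan:
    - {"travel":[0,0,0.006],"rot":[0,0,0],"jaw":255}
    - {"travel":[0,0,0.006],"rot":[0,0,0],"jaw":255}
    - {"travel":[0,0,0.005],"rot":[0,0,0],"jaw":255}
    - {"travel":[0,0,0.004],"rot":[0,0,0],"jaw":255}
    - {"travel":[0,0,0.004],"rot":[0,0,0],"jaw":255}
    - {"travel":[0,0,0.004],"rot":[0,0,0],"jaw":255}
    - {"travel":[0,0,0],"rot":[0,0,0],"jaw":255}

```text
clock: 10.0
tool_pos: [0.5008, -0.1314, 0.1861]
ee_rot: [-0.0, -0.626, 0.779, 0.0]
contact_force: [-0.3, 0.9, -0.7]
grip_width: 0.0436
```

```bash
python3 - <<'E'
from rig import robot
import numpy as np
o=robot.observe(); print(o['contact_force'],o['torque'],o['tool_pos'])
E
```

```text
[-0.30775067  0.87027439 -0.68036503] [ 0.04466934  0.08930488 -0.01622393] [ 0.50075861 -0.13142911  0.18613633]
```

Call:
move_arm:
  plan:
    - {"travel":[0,0,0.004],"rot":[0,0,0],"jaw":255}
    - {"travel":[0,0,0.004],"rot":[0,0,0],"jaw":255}
    - {"travel":[0,0,0],"rot":[0,0,0],"jaw":255}

```text
clock: 10.3
tool_pos: [0.5009, -0.1314, 0.1782]
ee_rot: [0.0, -0.626, 0.78, -0.0]
contact_force: [-0.4, -1.2, -0.1]
grip_width: 0.0436
```

```bash
python3 look.py 11; python3 - <<'E'
import cv2,numpy as np
t=cv2.imread("pics/wrist11.png")
a=cv2.resize(t[60:280,220:420],None,fx=2,fy=2,interpolation=cv2.INTER_CUBIC)
t=cv2.imread("pics/scene11.png")
b=cv2.resize(t[135:190,350:400],None,fx=8,fy=8,interpolation=cv2.INTER_CUBIC)
cv2.imwrite("pics/c11.png",np.hstack([a,b]))
E
```

```text
clock 10.40 pos [ 0.501  -0.1315  0.1787] xdir [-0.215 -0.977 -0.   ] zdir [ 0.  0. -1.] F [ 0.9  0.  -1.4] w 0.0435
```

View pics/c11.png

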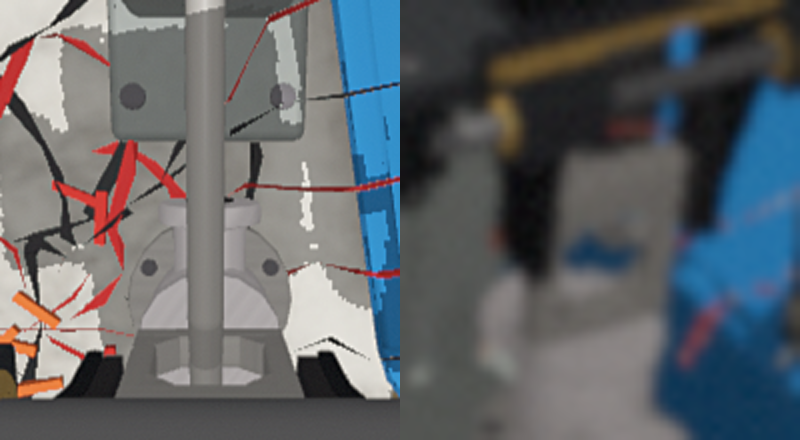

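The hook now moves with the load, and the bar sits in the upper part of the window. By TCP height the hook is pulled down about 15 mm. Lowering a little more.

Call:
move_arm:
  plan:
    - {"travel":[0,0,0.003],"rot":[0,0,0],"jaw":255}
    - {"travel":[0,0,0.003],"rot":[0,0,0],"jaw":255}
    - {"travel":[0,0,0],"rot":[0,0,0],"jaw":255}

```text
clock: 10.7
tool_pos: [0.5009, -0.1315, 0.1723]
ee_rot: [0.0, -0.626, 0.78, -0.0]
contact_force: [1.0, -0.0, 0.3]
grip_width: 0.0435
```

Call:
move_arm:
  plan:
    - {"travel":[0,0,0],"rot":[0,0,0],"jaw":255}

```text
clock: 10.8
tool_pos: [0.501, -0.1315, 0.1726]
ee_rot: [0.0, -0.626, 0.78, -0.0]
contact_force: [0.7, -0.2, 0.1]
grip_width: 0.0439
```

Call:
move_arm:
  plan:
    - {"travel":[0,0,0],"rot":[0,0,0],"jaw":255}

```text
clock: 10.9
tool_pos: [0.501, -0.1315, 0.1727]
ee_rot: [0.0, -0.626, 0.779, -0.0]
contact_force: [-0.2, 0.4, -0.1]
grip_width: 0.0434
```

The force on the hand is about zero, so the scale is carrying the full weight. Releasing.

Call:
move_arm:
  plan:
    - {"travel":[0,0,0],"rot":[0,0,0],"jaw":110}
    - {"travel":[0,0,0],"rot":[0,0,0],"jaw":90}
    - {"travel":[0,0,0],"rot":[0,0,0],"jaw":60}
    - {"travel":[0,0,0],"rot":[0,0,0],"jaw":40}
    - {"travel":[0,0,0],"rot":[0,0,0],"jaw":30}
    - {"travel":[0,0,0],"rot":[0,0,0],"jaw":30}

```text
clock: 11.5
tool_pos: [0.5008, -0.1314, 0.1726]
ee_rot: [0.0, -0.626, 0.78, 0.0]
contact_force: [0.0, 0.4, 0.0]
grip_width: 0.0749
```

```bash
python3 look.py 12; python3 - <<'E'
import cv2,numpy as np
t=cv2.imread("pics/wrist12.png")
a=cv2.resize(t[60:280,220:420],None,fx=2,fy=2,interpolation=cv2.INTER_CUBIC)
t=cv2.imread("pics/scene12.png")
b=cv2.resize(t[135:190,350:400],None,fx=8,fy=8,interpolation=cv2.INTER_CUBIC)
cv2.imwrite("pics/c12.png",np.hstack([a,b]))
E
```

```text
clock 11.60 pos [ 0.5008 -0.1314  0.1726] xdir [-0.215 -0.977 -0.   ] zdir [-0.  0. -1.] F [-0.2 -0.1 -0.3] w 0.0759
```

View pics/c12.png

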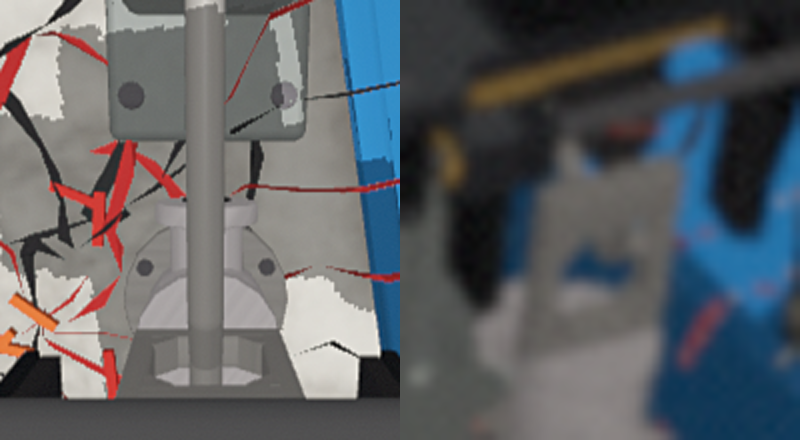

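The jaws are open at about 75 mm and clear of the strap on both sides, with the valve hanging. Backing straight up.

Call:
move_arm:
  plan:
    - {"travel":[0,0,-0.01],"rot":[0,0,0],"jaw":30}
    - {"travel":[0,0,-0.02],"rot":[0,0,0],"jaw":30}
    - {"travel":[0,0,-0.02],"rot":[0,0,0],"jaw":30}
    - {"travel":[0,0,-0.03],"rot":[0,0,0],"jaw":30}
    - {"travel":[0,0,-0.03],"rot":[0,0,0],"jaw":30}
    - {"travel":[0,0,-0.03],"rot":[0,0,0],"jaw":30}
    - {"travel":[0,0,-0.03],"rot":[0,0,0],"jaw":30}
    - {"travel":[0,0,0],"rot":[0,0,0],"jaw":30}

```text
clock: 12.4
tool_pos: [0.5023, -0.1315, 0.3477]
ee_rot: [0.002, -0.626, 0.779, -0.003]
contact_force: [-0.4, 0.6, -0.5]
grip_width: 0.0768
```

Call:
move_arm:
  plan:
    - {"travel":[-0.03,0.01,0],"rot":[0,0,0],"jaw":30}
    - {"travel":[-0.03,0.01,0],"rot":[0,0,0],"jaw":30}
    - {"travel":[-0.03,0.01,0],"rot":[0,0,0],"jaw":30}
    - {"travel":[-0.03,0.01,0],"rot":[0,0,0],"jaw":30}
    - {"travel":[-0.03,0,0],"rot":[0,0,0],"jaw":30}
    - {"travel":[-0.03,0,0],"rot":[0,0,0],"jaw":30}
    - {"travel":[0,0,0],"rot":[0,0,0],"jaw":30}
    - {"travel":[0,0,0],"rot":[0,0,0],"jaw":30}

```text
clock: 13.2
tool_pos: [0.5003, 0.0533, 0.3425]
ee_rot: [-0.0, -0.627, 0.779, 0.0]
contact_force: [0.2, 0.1, -0.3]
grip_width: 0.0772
```

```bash
cat > look2.py <<'E'
import sys
from rig import snapshot
import cv2,json
import numpy as np
k=sys.argv[1]; ims=[]
for n,(x,y,w,h) in dict(scene=(320,90,90,110),top=(390,60,90,130)).items():
    s=snapshot(n); cv2.imwrite(f"pics/{n}{k}.png",s["pixels"][:,:,::-1])
    c=s["pixels"][y:y+h,x:x+w,::-1]; ims.append(cv2.resize(c,(380,int(380*h/w)),interpolation=cv2.INTER_CUBIC)[:545])
H=min(i.shape[0] for i in ims); cv2.imwrite(f"pics/c{k}.png",np.hstack([i[:H] for i in ims]))
s=snapshot("wrist"); cv2.imwrite(f"pics/wrist{k}.png",s["pixels"][:,:,::-1])
from plan import *
plan([])
E
python3 look2.py 13
```

```text
clock 13.35 pos [0.5005 0.0517 0.3425] xdir [-0.217 -0.976  0.   ] zdir [-0. -0. -1.] F [ 0.2 -0.6 -0.6] w 0.0767
```

View pics/c13.png

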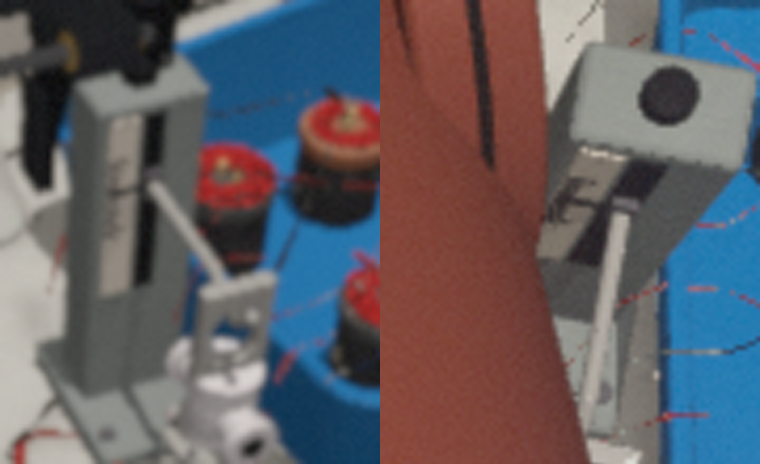

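View pics/scene13.png

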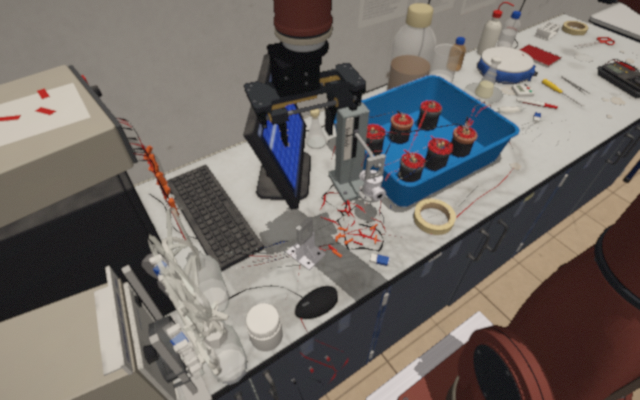

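The valve hangs upright in the saddle by its window. I'll back off from the monitor a little and let the bobbing die down.

Call:
move_arm:
  plan:
    - {"travel":[0,0.02,0],"rot":[0,0,0],"jaw":30}
    - {"travel":[0,0.02,0],"rot":[0,0,0],"jaw":30}
    - {"travel":[0,0,0],"rot":[0,0,0],"jaw":30}
    - {"travel":[0,0,0],"rot":[0,0,0],"jaw":30}
    - {"travel":[0,0,0],"rot":[0,0,0],"jaw":30}
    - {"travel":[0,0,0],"rot":[0,0,0],"jaw":30}
    - {"travel":[0,0,0],"rot":[0,0,0],"jaw":30}
    - {"travel":[0,0,0],"rot":[0,0,0],"jaw":30}

```text
clock: 14.15
tool_pos: [0.4616, 0.0615, 0.3424]
ee_rot: [-0.0, -0.626, 0.78, 0.0]
contact_force: [-0.4, -0.9, 0.4]
grip_width: 0.0762
```

Call:
move_arm:
  plan:
    - {"travel":[0,0,0],"rot":[0,0,0],"jaw":30}
    - {"travel":[0,0,0],"rot":[0,0,0],"jaw":30}
    - {"travel":[0,0,0],"rot":[0,0,0],"jaw":30}
    - {"travel":[0,0,0],"rot":[0,0,0],"jaw":30}
    - {"travel":[0,0,0],"rot":[0,0,0],"jaw":30}
    - {"travel":[0,0,0],"rot":[0,0,0],"jaw":30}
    - {"travel":[0,0,0],"rot":[0,0,0],"jaw":30}
    - {"travel":[0,0,0],"rot":[0,0,0],"jaw":30}

```text
clock: 14.95
tool_pos: [0.4615, 0.0615, 0.3426]
ee_rot: [0.0, -0.626, 0.78, 0.0]
contact_force: [0.8, 0.1, 0.7]
grip_width: 0.077
```

Call:
move_arm:
  plan:
    - {"travel":[0,0,0],"rot":[0,0,0],"jaw":30}
    - {"travel":[0,0,0],"rot":[0,0,0],"jaw":30}
    - {"travel":[0,0,0],"rot":[0,0,0],"jaw":30}
    - {"travel":[0,0,0],"rot":[0,0,0],"jaw":30}
    - {"travel":[0,0,0],"rot":[0,0,0],"jaw":30}
    - {"travel":[0,0,0],"rot":[0,0,0],"jaw":30}
    - {"travel":[0,0,0],"rot":[0,0,0],"jaw":30}
    - {"travel":[0,0,0],"rot":[0,0,0],"jaw":30}

```text
clock: 15.75
tool_pos: [0.4614, 0.0616, 0.3426]
ee_rot: [0.0, -0.626, 0.779, 0.0]
contact_force: [0.0, -0.0, 0.8]
grip_width: 0.077
```

```bash
python3 look2.py 14; python3 - <<'E'
import cv2,numpy as np
from rig import snapshot
a=cv2.imread("pics/scene13.png").astype(int);b=cv2.imread("pics/scene14.png").astype(int)
c=snapshot("scene")["pixels"][:,:,::-1].astype(int)
r=np.s_[130:215,345:400]
print('diff 13-14',np.abs(a[r]-b[r]).mean(),'14-now',np.abs(c[r]-b[r]).mean())
g=lambda m:cv2.cvtColor(m[r].astype(np.uint8),cv2.COLOR_BGR2GRAY).astype(np.float64)
print(cv2.phaseCorrelate(g(a),g(b)),cv2.phaseCorrelate(g(b),g(c)))
# bracket vs start
s0=cv2.imread("pics/scene0.png")
rr=np.s_[215:270,285:330]
print('bracket',cv2.phaseCorrelate(cv2.cvtColor(s0[rr],cv2.COLOR_BGR2GRAY).astype(float),cv2.cvtColor(c[rr].astype(np.uint8),cv2.COLOR_BGR2GRAY).astype(float)))
z=cv2.resize(c[120:215,335:410].astype(np.uint8),None,fx=6,fy=6,interpolation=cv2.INTER_CUBIC); cv2.imwrite("pics/fin.png",z)
E
```

```text
clock 15.90 pos [0.4614 0.0616 0.3426] xdir [-0.215 -0.977 -0.   ] zdir [-0.  0. -1.] F [-0.2 -1.  -0.1] w 0.0768
diff 13-14 1.123065953654189 14-now 0.9470944741532977
((0.0067103340277974155, -0.0012977803981826241), 1.006887777624926) ((-0.022693510406405437, 0.005504750727986618), 1.0078015510968514)
bracket ((0.5579618395193542, 0.005705518202830717), 0.3948852378401119)
```

View pics/fin.png

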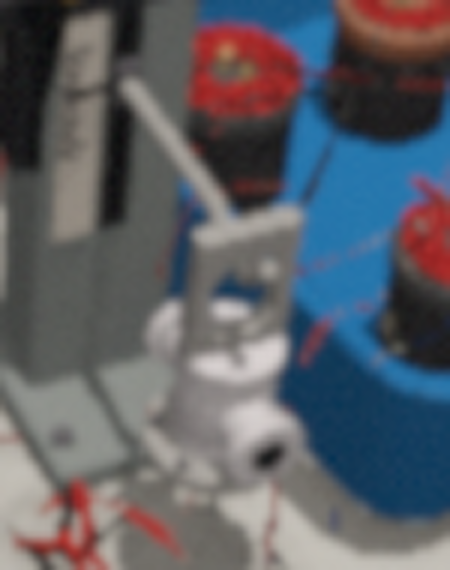

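View pics/wrist14.png

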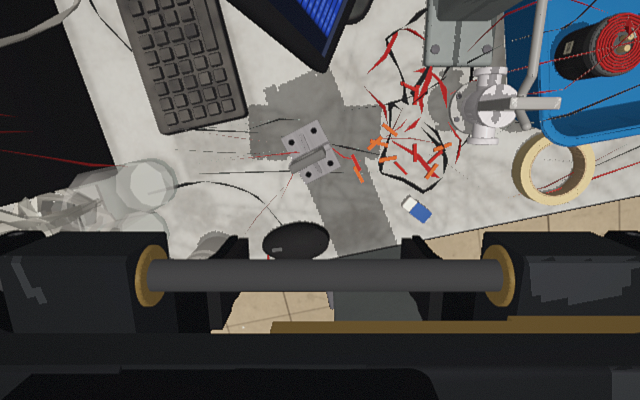

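The scale is still: consecutive frames shift by less than 0.03 px. The bar root is about 7 px (roughly 20 mm) lower than when unloaded, the valve hangs upright by its window, and the bracket stands in place at wrist (310,150). Handing in.

```bash
python3 - <<'E'
from rig import workorder, robot
print(workorder.close_job()); print(robot.observe()['clock'])
E
```

```text
the job is handed in; nothing more can be done
None
the job is handed in; nothing more can be done
```

The valve body is hanging by its strap window in the hook's saddle, and I handed the job in at about 16 s on the robot clock. The hand-in gave no verdict.

I gripped the strap edges, passed the window over the hook tip, and lowered until the hand carried nothing (about 3.5 N moved to the scale). I then released, backed off and waited about 2.5 s after the gripper was clear.

**Last checks**
- **Stillness:** consecutive scene frames shifted by less than 0.03 px.
- **Hook travel:** about 20 mm down, judged from a 7 px drop of the bar root in the image. This fits the weight and is well short of the bottom stop.
- **Hang and contact:** the valve looks upright, judged by eye only. The gripper is clear, with contact force at noise level (about 1 N or less).
- **Bracket:** looks where it was. The image comparison with the start (0.6 px shift) was a weak match, because the gripper's shadow had moved.

**What disagreed**
- Strap positions from the fixed cameras, the wrist camera and the arm differed by 4–6 mm along x.
- My projection of the held valve into the scene view sat several pixels below the picture, and I did not fully explain that. For the insertion I used wrist-camera measurements of the strap and hook. The tip passed through the window with no contact force.

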